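Scoop the walnuts from the pantry trough into the bowl

TASK

First take the cover board off the walnut trough and lay it flat on the counter, and move the spice tin out of the blue bowl to stand in the middle of its cork coaster. Then use the scoop to bring every walnut from the trough into the bowl, never touching a walnut in the trough with the fingers (one that spills on the counter may be picked up by hand). When all are in the bowl, put the cover squarely back over the trough; the scoop must end lying upright in the middle of its green mat. Leave the honey jar and the oil bottle where they are and the bowl standing upright.

Things in the scene. Friction and masses are not known exactly. Their poses are not given: they have to be found in the camera images.
- trough: Fixed dark-wood walnut trough, 238 x 160 x 80 high. Origin on the counter; +x runs from the open mouth (no front wall) to the back, +z up; spans local x -130 to +108. Side walls 9 thick, inner faces at y -71 and +71, level tops at z 80; backboard at x +99 to +108, 150 high. The floor slopes gently down to the back.
- trough_mouth (a point): Front edge of the trough floor, at trough-local (-130, 0, 33). The flat floor falls from here, 4 degrees, to trough_back. The counter in front of it is clear for 100 mm.
- trough_back (a point): Lowest line of the trough floor, at trough-local (70, 0, 19). From here the flat back wall rises steeply, 65 degrees above level, to z 79 at x +98, meeting the upright backboard.
- cover: Loose plywood board 205 (x) x 172 (y) x 10 thick, 0.17 to 0.31 kg, with a dark wood grip block on top: 90 long in x, 18 wide in y, z 10 to 45. Origin: centre of its underside. It starts on the trough's side walls, its x along the trough's x (within 0.05 rad), centre near trough-local (-18, 0, 80), where it also belongs at the end.
- mat: Fixed green scoop mat on the counter, 240 (x) x 150 (y) x 6 thick; origin at the centre of its underside.
- scoop: Aluminium scoop, red handle, 0.14 to 0.24 kg. Origin: underside centre of its pan; +x points out over the lip. Pan 55 long (x -27.5 to lip at +27.5), 132 wide (y), floor 2.5 thick, walls 52 high, sides stop 15 short of the lip. Handle: level bar, x -121 to -32, 20 wide in y, z 54 to 76. Centre of mass near x -13. Starts on its mat, x along the mat's x within 0.2 rad. Holds 3 to 5 walnuts.
- scoop_grip (a point): Middle of the scoop's red handle bar, at scoop-local (-72.5, 0, 65). A knocked scoop may tip back onto its handle.
- bowl: Loose blue ceramic bowl, 200 across the rim, 80 high, wall 6, 0.55 to 0.9 kg, standing on the counter. Origin: centre of its underside.
- honey: Bystander: amber honey jar, 66 diameter, about 70 high; origin at the centre of its underside.
- oil: Bystander: green oil bottle, 68 diameter, 190 high; origin at the centre of its underside.
- tin: Loose yellow spice tin, 58 diameter, 75 high, 0.15 kg; origin at the centre of its underside. It starts standing in the bowl (inner floor 7 above the bowl's underside).
- coaster: Fixed round cork coaster on the counter, 100 diameter, 6 thick; origin at the centre of its underside.
- nut1: Walnut, 15 g: a brown lumpy, many-faced ball 37 to 42 in diameter; origin at its centre. Lies still on the trough floor, tumbles down slopes over about 25 degrees and soon stops on the level. It starts in the trough under the cover; of the twelve, 8 to 12 are there at a start.
- nut2: Walnut, 15 g: a brown lumpy, many-faced ball 37 to 42 in diameter; origin at its centre. Lies still on the trough floor, tumbles down slopes over about 25 degrees and soon stops on the level. It starts in the trough under the cover; of the twelve, 8 to 12 are there at a start.
- nut3: Walnut, 15 g: a brown lumpy, many-faced ball 37 to 42 in diameter; origin at its centre. Lies still on the trough floor, tumbles down slopes over about 25 degrees and soon stops on the level. It starts in the trough under the cover; of the twelve, 8 to 12 are there at a start.
- nut4: Walnut, 15 g: a brown lumpy, many-faced ball 37 to 42 in diameter; origin at its centre. Lies still on the trough floor, tumbles down slopes over about 25 degrees and soon stops on the level. It starts in the trough under the cover; of the twelve, 8 to 12 are there at a start.
- nut5: Walnut, 15 g: a brown lumpy, many-faced ball 37 to 42 in diameter; origin at its centre. Lies still on the trough floor, tumbles down slopes over about 25 degrees and soon stops on the level. It starts in the trough under the cover; of the twelve, 8 to 12 are there at a start.
- nut6: Walnut, 15 g: a brown lumpy, many-faced ball 37 to 42 in diameter; origin at its centre. Lies still on the trough floor, tumbles down slopes over about 25 degrees and soon stops on the level. It starts in the trough under the cover; of the twelve, 8 to 12 are there at a start.
- nut7: Walnut, 15 g: a brown lumpy, many-faced ball 37 to 42 in diameter; origin at its centre. Lies still on the trough floor, tumbles down slopes over about 25 degrees and soon stops on the level. It starts in the trough under the cover; of the twelve, 8 to 12 are there at a start.
- nut8: Walnut, 15 g: a brown lumpy, many-faced ball 37 to 42 in diameter; origin at its centre. Lies still on the trough floor, tumbles down slopes over about 25 degrees and soon stops on the level. It starts in the trough under the cover; of the twelve, 8 to 12 are there at a start.
- nut9: Walnut, 15 g: a brown lumpy, many-faced ball 37 to 42 in diameter; origin at its centre. Lies still on the trough floor, tumbles down slopes over about 25 degrees and soon stops on the level. It starts in the trough under the cover; of the twelve, 8 to 12 are there at a start.
- nut10: Walnut, 15 g: a brown lumpy, many-faced ball 37 to 42 in diameter; origin at its centre. Lies still on the trough floor, tumbles down slopes over about 25 degrees and soon stops on the level. It starts in the trough under the cover; of the twelve, 8 to 12 are there at a start.
- nut11: Walnut, 15 g: a brown lumpy, many-faced ball 37 to 42 in diameter; origin at its centre. Lies still on the trough floor, tumbles down slopes over about 25 degrees and soon stops on the level. It starts in the trough under the cover; of the twelve, 8 to 12 are there at a start.
- nut12: Walnut, 15 g: a brown lumpy, many-faced ball 37 to 42 in diameter; origin at its centre. Lies still on the trough floor, tumbles down slopes over about 25 degrees and soon stops on the level. It starts in the trough under the cover; of the twelve, 8 to 12 are there at a start.

How it is judged:
On the way, in this order (a step that is already met when the one before it is completed fails the run):
1. the cover lies flat on the counter, clear of the trough, and the tin stands on the coaster (horizontal distance between cover and trough above 0.14 m and height (world z) of cover below 0.02 m and angle between each of cover, tin's own z axis and vertical below 0.1 rad and linear speed of cover below 0.05 m/s and horizontal distance between tin and coaster below 0.03 m and height (world z) of tin below 0.012 m and linear speed of tin below 0.02 m/s), for 0.2 s.
2. walnuts are lifted out of the trough in the scoop (at least one in the pan, 100 mm or more above the counter) (((x of nut1 in the frame of scoop between -0.035 and 0.04 m and y of nut1 in the frame of scoop between -0.068 and 0.068 m and z of nut1 in the frame of scoop between 0 and 0.08 m and height (world z) of nut1 above 0.1 m) or (x of nut2 in the frame of scoop between -0.035 and 0.04 m and y of nut2 in the frame of scoop between -0.068 and 0.068 m and z of nut2 in the frame of scoop between 0 and 0.08 m and height (world z) of nut2 above 0.1 m) or (x of nut3 in the frame of scoop between -0.035 and 0.04 m and y of nut3 in the frame of scoop between -0.068 and 0.068 m and z of nut3 in the frame of scoop between 0 and 0.08 m and height (world z) of nut3 above 0.1 m) or (x of nut4 in the frame of scoop between -0.035 and 0.04 m and y of nut4 in the frame of scoop between -0.068 and 0.068 m and z of nut4 in the frame of scoop between 0 and 0.08 m and height (world z) of nut4 above 0.1 m) or (x of nut5 in the frame of scoop between -0.035 and 0.04 m and y of nut5 in the frame of scoop between -0.068 and 0.068 m and z of nut5 in the frame of scoop between 0 and 0.08 m and height (world z) of nut5 above 0.1 m) or (x of nut6 in the frame of scoop between -0.035 and 0.04 m and y of nut6 in the frame of scoop between -0.068 and 0.068 m and z of nut6 in the frame of scoop between 0 and 0.08 m and height (world z) of nut6 above 0.1 m) or (x of nut7 in the frame of scoop between -0.035 and 0.04 m and y of nut7 in the frame of scoop between -0.068 and 0.068 m and z of nut7 in the frame of scoop between 0 and 0.08 m and height (world z) of nut7 above 0.1 m) or (x of nut8 in the frame of scoop between -0.035 and 0.04 m and y of nut8 in the frame of scoop between -0.068 and 0.068 m and z of nut8 in the frame of scoop between 0 and 0.08 m and height (world z) of nut8 above 0.1 m) or (x of nut9 in the frame of scoop between -0.035 and 0.04 m and y of nut9 in the frame of scoop between -0.068 and 0.068 m and z of nut9 in the frame of scoop between 0 and 0.08 m and height (world z) of nut9 above 0.1 m) or (x of nut10 in the frame of scoop between -0.035 and 0.04 m and y of nut10 in the frame of scoop between -0.068 and 0.068 m and z of nut10 in the frame of scoop between 0 and 0.08 m and height (world z) of nut10 above 0.1 m) or (x of nut11 in the frame of scoop between -0.035 and 0.04 m and y of nut11 in the frame of scoop between -0.068 and 0.068 m and z of nut11 in the frame of scoop between 0 and 0.08 m and height (world z) of nut11 above 0.1 m) or (x of nut12 in the frame of scoop between -0.035 and 0.04 m and y of nut12 in the frame of scoop between -0.068 and 0.068 m and z of nut12 in the frame of scoop between 0 and 0.08 m and height (world z) of nut12 above 0.1 m))), for 0.2 s.
3. every walnut present lies in the bowl (horizontal distance between each of nut1, nut2, nut3, nut4, nut5, nut6, nut7, nut8, nut9, nut10, nut11, nut12 and bowl below 0.09 m and z of nut1 in the frame of bowl between 0.01 and 0.095 m and linear speed of each of nut1, nut2, nut3, nut4, nut5, nut6, nut7, nut8, nut9, nut10, nut11, nut12 below 0.05 m/s and z of nut2 in the frame of bowl between 0.01 and 0.095 m and z of nut3 in the frame of bowl between 0.01 and 0.095 m and z of nut4 in the frame of bowl between 0.01 and 0.095 m and z of nut5 in the frame of bowl between 0.01 and 0.095 m and z of nut6 in the frame of bowl between 0.01 and 0.095 m and z of nut7 in the frame of bowl between 0.01 and 0.095 m and z of nut8 in the frame of bowl between 0.01 and 0.095 m and z of nut9 in the frame of bowl between 0.01 and 0.095 m and z of nut10 in the frame of bowl between 0.01 and 0.095 m and z of nut11 in the frame of bowl between 0.01 and 0.095 m and z of nut12 in the frame of bowl between 0.01 and 0.095 m and angle between bowl's own z axis and vertical below 0.15 rad and height (world z) of bowl below 0.012 m), for 0.3 s.
4. the cover is back on the trough (x of cover in the frame of trough between -0.043 and 0.012 m and y of cover in the frame of trough between -0.02 and 0.02 m and z of cover in the frame of trough between 0.074 and 0.086 m and angle between the x axis of cover and the x axis of trough, either way round below 0.15 rad and angle between cover's own z axis and vertical below 0.05 rad), for 0.2 s.
At the end, for the whole second after the job is handed in: All walnuts rest in the upright bowl; the cover lies level on the trough, centred within 25 mm along and 20 mm across and within 0.15 rad; the tin stands within 30 mm of the coaster centre; the scoop lies upright on its mat, origin within 70 mm of the mat centre; all at rest and released (all of step 3 and all of step 4 and horizontal distance between tin and coaster below 0.03 m and height (world z) of each of tin, scoop below 0.012 m and angle between each of tin, scoop's own z axis and vertical below 0.1 rad and linear speed of each of tin, cover, scoop, bowl below 0.02 m/s and horizontal distance between scoop and mat below 0.07 m); the robot touches nothing.
It fails at once if the gripper's fingers touch a walnut that lies in the trough ((contact force between the fingers and nut1 above 0.3 N and x of nut1 in the frame of trough between -0.13 and 0.1 m and y of nut1 in the frame of trough between -0.073 and 0.073 m and z of nut1 in the frame of trough between 0 and 0.09 m) or (contact force between the fingers and nut2 above 0.3 N and x of nut2 in the frame of trough between -0.13 and 0.1 m and y of nut2 in the frame of trough between -0.073 and 0.073 m and z of nut2 in the frame of trough between 0 and 0.09 m) or (contact force between the fingers and nut3 above 0.3 N and x of nut3 in the frame of trough between -0.13 and 0.1 m and y of nut3 in the frame of trough between -0.073 and 0.073 m and z of nut3 in the frame of trough between 0 and 0.09 m) or (contact force between the fingers and nut4 above 0.3 N and x of nut4 in the frame of trough between -0.13 and 0.1 m and y of nut4 in the frame of trough between -0.073 and 0.073 m and z of nut4 in the frame of trough between 0 and 0.09 m) or (contact force between the fingers and nut5 above 0.3 N and x of nut5 in the frame of trough between -0.13 and 0.1 m and y of nut5 in the frame of trough between -0.073 and 0.073 m and z of nut5 in the frame of trough between 0 and 0.09 m) or (contact force between the fingers and nut6 above 0.3 N and x of nut6 in the frame of trough between -0.13 and 0.1 m and y of nut6 in the frame of trough between -0.073 and 0.073 m and z of nut6 in the frame of trough between 0 and 0.09 m) or (contact force between the fingers and nut7 above 0.3 N and x of nut7 in the frame of trough between -0.13 and 0.1 m and y of nut7 in the frame of trough between -0.073 and 0.073 m and z of nut7 in the frame of trough between 0 and 0.09 m) or (contact force between the fingers and nut8 above 0.3 N and x of nut8 in the frame of trough between -0.13 and 0.1 m and y of nut8 in the frame of trough between -0.073 and 0.073 m and z of nut8 in the frame of trough between 0 and 0.09 m) or (contact force between the fingers and nut9 above 0.3 N and x of nut9 in the frame of trough between -0.13 and 0.1 m and y of nut9 in the frame of trough between -0.073 and 0.073 m and z of nut9 in the frame of trough between 0 and 0.09 m) or (contact force between the fingers and nut10 above 0.3 N and x of nut10 in the frame of trough between -0.13 and 0.1 m and y of nut10 in the frame of trough between -0.073 and 0.073 m and z of nut10 in the frame of trough between 0 and 0.09 m) or (contact force between the fingers and nut11 above 0.3 N and x of nut11 in the frame of trough between -0.13 and 0.1 m and y of nut11 in the frame of trough between -0.073 and 0.073 m and z of nut11 in the frame of trough between 0 and 0.09 m) or (contact force between the fingers and nut12 above 0.3 N and x of nut12 in the frame of trough between -0.13 and 0.1 m and y of nut12 in the frame of trough between -0.073 and 0.073 m and z of nut12 in the frame of trough between 0 and 0.09 m)).
It fails at once if the honey jar or the oil bottle is moved by more than 40 mm or tipped (distance of any of honey, oil from where it was at the start of the episode above 0.04 m or angle between any of honey, oil's own z axis and vertical above 0.3 rad).
Of nut3, nut4, nut5, nut6, nut7, nut8, nut9, nut10, nut11, nut12 only 6 to 10 are there at a start; the rules pass over those that are not, and their reading is None.
At some moment in a run one of scoop, bowl may be knocked a few centimetres aside while the robot is not near it.
Once in a run the grip may slacken for a moment while it holds something.
It also fails if it takes over 210 s, if anything falls off the work surface, if the arm or the gripper's body presses on something with over 40 N, if the wrist force passes 120 N, or if a joint passes its speed limit or range.

ROBOT

A 7-joint arm with a two-finger parallel gripper is mounted at the origin on the work surface. World frame = base frame: x ahead of the robot, y to its left, z up, the work surface at z = 0. Lengths are in m, angles in rad, forces in N, time in s.
With the tool pointing down it reaches from about 0.35 to 0.9 m from the base axis. Payload 8.1 kg.
Tool frame: the origin (TCP) lies on the centre line of the jaws, within the pads' length; the fingertips stand 11 mm ahead of it and the grasp point (between the pads) lies 8 mm behind it (arm.nose_length is the distance from the TCP to the fingertips, in m); z points along the fingers, y is the line along which they close (so a half turn about z gives the same grasp; the last joint's range is limited). The gripper opens to 92 mm and grips with 3 to 60 N. Pads are 19 mm wide; open, the fingers measure 130 mm over their backs; the gripper's body (75 mm by 190 mm) begins 47 mm behind the grasp point.
Start: joints at [-1.384, 0.434, 0.025, 1.573, -0.012, 1.134, -0.075], TCP at [0.179, 0.599, 0.238] pointing down, gripper open.
Joint ranges: [-2.62, 2.62], [-0.44, 2.09], [-1.27, 1.32], [0.08, 2.57], [-1.32, 4.46], [0.12, 2], [-2.74, 2.74]. Speed limits (rad/s): [2.22, 2.22, 3.01, 3.01, 3.14, 3.14, 3.14].

INTERFACE

Orientations are given as a rotation vector (axis times angle).
In Python, from cell import arm gives the robot as it stands.
- The arm moves only by the tool jog_arm, never from a script. Its argument "moves" is a list of rows, each a list of 4 numbers: the shift along the tool's x, y, z in m, then the turn about the tool's z in rad. In form: [[tx, ty, tz, spin], ...]. A call has 1 to 20 rows; each row is the pose to reach, as a shift and turn from the pose commanded when the call began, along the tool's axes at that moment; what a row does not reach only later rows make up. A row lasts 1/8 s, in which the tool goes at most 62.5 mm and 10.7 degrees, less where a joint would pass 70% of its speed; a pose out of reach is approached as far as the arm can. A call with a gripper value outside its range is refused whole. "hand" is the finger opening in m, from 0 to 0.0918, set as the call begins (left out, the last holds). The fingers move at their own pace and stop on an object; "newtons" is the grip in N (left out, the last holds). Time passes only in rows, so rows that repeat a pose let the fingers close. It gives the time, the measured TCP pose, the force, the opening and the grip force at its end, in the units of the state.
- arm.observe(): the state, without advancing time (a new reading comes with each control period).
- arm.get_image(name): name is "side" or "top"; returns a dict with "color" (420x560x3 uint8, red, green, blue), "z_map" (420x560 float32, m along the optical axis (not along the pixel's ray), 0 where there is no reading), "fx", "fy", "cx", "cy" (pixels), "k1" (the pictures are not rectified: a ray, as slopes to the right and down, at radius r is drawn at 1 + k1 r^2 times it, then the intrinsics apply), "rvec" (rotation vector, rad) and "tvec" (3), from world to camera coordinates, as OpenCV has them. Camera axes: x right, y down, z forward; pixel columns grow to the right and rows downward; lengths in m; the calibration is good to about 2 mm. A picture is of the moment at which its call begins.
- arm.sign_off(): hands the job in; it is judged then, once.
The state is a dict: "clock": time; "joints": joint angles; "dq": joint speeds; "joint_efforts": joint torques, N m; "position": TCP position; "ee_rot": TCP orientation; "force": force on the tool from outside, world axes, zero at the start; "ft_torque": the same for the moment, N m; "width": opening from 0.0 (shut) to 1.0 (fully open); "gripper_force": force on a finger pad.
Only numpy, scipy, OpenCV 4.12 (cv2) and the standard library are available. Lean on these libraries where they do the work, as an engineer would, in place of code of your own. Each camera call takes 0.05 s, during which the arm holds its last target. There are 200 camera calls.

## Working session

There is one attempt and no reset: what is moved stays moved. The work goes in short steps, Python scripts to look and compute and a tool call to move; the robot and the scene stay as the last step left them, time stands still between calls to the robot, and variables do not carry over. Pictures are saved under pics/ and viewed, at most 14 in all, crops included, and the job is handed in when it is done.

Besides the shell and the picture viewer there is one more tool, called after ">>>" as name(argument=value, ...), one argument or row to a line, values as JSON. jog_arm: Moves the arm, as the interface text tells. Its arguments: {"type":"object","properties":{"moves":{"type":"array"},"hand":{"type":"number"},"newtons":{"type":"number"}},"required":["moves"]}

```bash
mkdir -p pics; ls; cat > h.py <<'E'
import numpy as np, cv2
from cell import arm
from scipy.spatial.transform import Rotation as R
np.set_printoptions(precision=4,suppress=True)
def cloud(im):
    """world xyz for each pixel (420x560x3); nan without reading"""
    h,w=im["z_map"].shape; v,u=np.mgrid[:h,:w].astype(float)
    xd,yd=(u-im["cx"])/im["fx"],(v-im["cy"])/im["fy"]
    x,y=xd.copy(),yd.copy()
    for _ in range(20):
        s=1+im["k1"]*(x*x+y*y); x,y=xd/s,yd/s
    z=im["z_map"].astype(float); z=np.where(z>0,z,np.nan)
    P=np.stack([x*z,y*z,z],-1)
    M=cv2.Rodrigues(np.array(im["rvec"],float))[0]
    return (P-np.array(im["tvec"],float).ravel())@M
def snap(n,file=None,crop=None,scale=1):
    im=arm.get_image(n); P=cloud(im)
    if file:
        c=im["color"][:,:,::-1]
        if crop: u0,u1,v0,v1=crop; c=c[v0:v1,u0:u1]
        cv2.imwrite("pics/"+file,cv2.resize(c,None,fx=scale,fy=scale,interpolation=cv2.INTER_CUBIC))
    np.savez("last_%s.npz"%n,P=P,c=im["color"])
    return im["color"],P
def st():
    s=arm.observe(); print("t %.2f"%s["clock"],"pos",np.array(s["position"]),"F",np.array(s["force"]),"w %.3f g %.1f"%(s["width"],s["gripper_force"]))
    M=R.from_rotvec(s["ee_rot"]).as_matrix(); print("toolx",M[:,0],"tooly",M[:,1],"z",M[:,2]); print("q",np.array(s["joints"])); return s
E
python3 - <<'E'
from h import *
snap("top","t0.png"); snap("side","s0.png"); st()
E
```

```text
pics
t 0.10 pos [0.1785 0.5985 0.237 ] F [-0.691  -1.0015 -0.1538] w 1.002 g 0.0
toolx [-0.9583  0.2858 -0.0002] tooly [ 0.2858  0.9583 -0.0014] z [-0.0002 -0.0013 -1.    ]
q [-1.3836  0.4351  0.025   1.574  -0.0116  1.134  -0.0751]
```

View pics/t0.png

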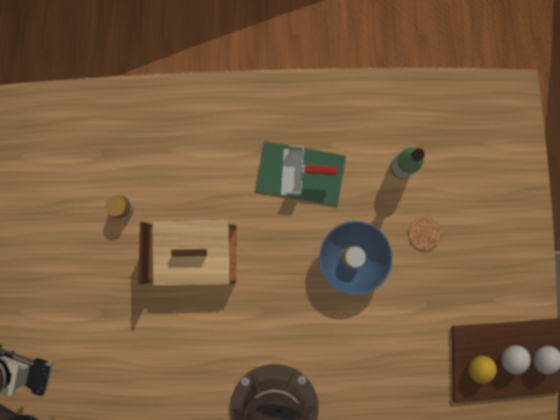

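View pics/s0.png

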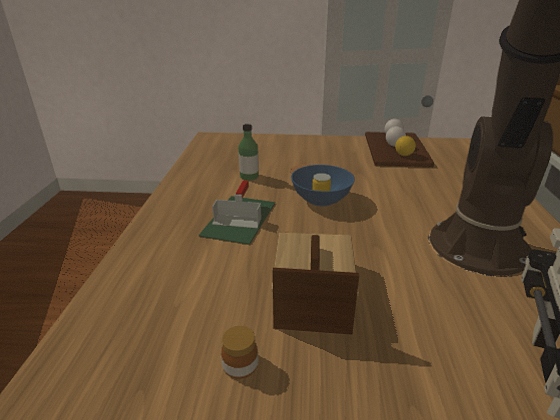

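```bash
python3 - <<'E'
from h import *
d=np.load("last_top.npz"); P,c=d["P"],d["c"].astype(int)
def box(m,name):
    u,cnt=None,None
    p=P[m]; 
    if len(p)<5: print(name,"few",len(p));return
    (cx,cy),(w,h),a=cv2.minAreaRect(p[:,:2].astype(np.float32)*1000)
    print(name,len(p),"c %.1f %.1f size %.1f %.1f ang %.1f"%(cx,cy,w,h,a),"z med %.3f max %.3f"%(np.median(p[:,2]),p[:,2].max()),"mean",p.mean(0))
v,u=np.mgrid[:420,:560]
reg=lambda a,b,e,f:(u>=a)&(u<b)&(v>=e)&(v<f)
z=P[...,2]; r,g,b=c[...,0],c[...,1],c[...,2]
T=reg(130,245,210,295)
box(T&(z>.135),"backboard"); box(T&(z>.083)&(z<.097),"cover top"); box(T&(z>.115)&(z<.135)&reg(165,212,240,265),"grip block")
M=reg(250,350,138,212)
box(M&(z>.002)&(z<.02)&(g>r+8)|M&(g>r+15)&(z<.02),"mat"); H=M&(r>g+50)&(r>b+50)&(z>.03); box(H,"handle")
S=M&(z>.04)&~H; box(S,"pan rim"); box(M&(z>.02),"scoop all")
B=reg(315,398,215,300); box(B&(z>.07)&(b>r+15),"bowl rim")
box(B&(z>.07)&~(b>r+15)&reg(338,372,240,276),"tin top")
box(reg(405,445,212,252)&(r>g+30)&(z>.003)&(z<.015),"coaster")
box(reg(100,135,190,225)&(z>.05),"honey"); box(reg(385,430,140,185)&(z>.03),"oil")
print("counter z",np.nanmedian(z[320:345,100:200]))
E
```

```text
backboard 330 c 439.9 328.7 size 12.1 159.0 ang 87.7 z med 0.150 max 0.158 mean [0.438  0.3279 0.1484]
cover top 4737 c 439.6 211.8 size 230.9 173.9 ang 89.6 z med 0.091 max 0.097 mean [0.4396 0.2125 0.0906]
grip block 242 c 439.6 211.4 size 18.1 89.8 ang 1.0 z med 0.125 max 0.134 mean [0.4393 0.2111 0.1252]
mat 2770 c 657.8 -91.9 size 235.6 146.1 ang 78.2 z med 0.007 max 0.016 mean [ 0.6545 -0.092   0.0066]
handle 220 c 654.5 -143.6 size 85.1 19.7 ang 85.4 z med 0.082 max 0.092 mean [ 0.6544 -0.1435  0.0819]
pan rim 178 c 658.0 -122.9 size 133.3 133.6 ang 85.6 z med 0.060 max 0.088 mean [ 0.6619 -0.104   0.0623]
scoop all 455 c 662.8 -118.6 size 136.2 141.3 ang 1.2 z med 0.078 max 0.092 mean [ 0.6585 -0.12    0.0678]
bowl rim 573 c 413.4 -228.8 size 189.3 192.7 ang 43.0 z med 0.078 max 0.088 mean [ 0.4083 -0.2325  0.0775]
tin top 325 c 415.3 -226.4 size 52.0 53.8 ang 58.9 z med 0.082 max 0.088 mean [ 0.4157 -0.2263  0.0816]
coaster 921 c 480.7 -443.5 size 115.5 113.4 ang 86.8 z med 0.006 max 0.014 mean [ 0.4791 -0.4439  0.0068]
honey 370 c 573.7 422.9 size 56.4 57.5 ang 34.8 z med 0.070 max 0.077 mean [0.5735 0.4215 0.0697]
oil 735 c 666.3 -380.2 size 68.0 62.0 ang 26.8 z med 0.127 max 0.197 mean [ 0.6612 -0.3731  0.1253]
counter z 0.0009399239359971533
```

>>> jog_arm(
  moves=[
    [-0.12, -0.1, 0, 0.4],
    [-0.36, -0.296, 0, 1.264],
    [-0.36, -0.296, 0, 1.264],
    [-0.36, -0.296, 0, 1.264],
    [-0.36, -0.296, 0, 1.264],
    [-0.36, -0.296, 0, 1.264],
    [-0.36, -0.296, 0, 1.264],
    [-0.36, -0.296, 0, 1.264],
    [-0.36, -0.296, 0, 1.264],
    [-0.36, -0.296, 0, 1.264],
  ],
  hand=0.08,
)

```text
clock: 1.35
position: [0.4384, 0.2131, 0.2375]
ee_rot: [-2.201, -2.241, 0.001]
force: [0.2, 0.1, 0.1]
width: 0.873
gripper_force: 0.0
```

```bash
python3 -c "
from h import *
st()"
```

```text
t 1.35 pos [0.4384 0.2131 0.2375] F [0.2395 0.0511 0.0895] w 0.873 g 0.0
toolx [-0.0178  0.9998  0.0001] tooly [ 0.9998  0.0178 -0.0006] z [-0.0006  0.0001 -1.    ]
q [-0.9333  0.2129  0.4488  1.9259 -0.1079  1.0264 -0.4194]
```

>>> jog_arm(
  moves=[
    [-0.001, 0.001, 0.06, 0],
    [-0.001, 0.001, 0.11, 0],
    [-0.001, 0.001, 0.133, 0],
    [-0.001, 0.001, 0.133, 0],
    [-0.001, 0.001, 0.133, 0],
  ],
)

```text
clock: 1.98
position: [0.4394, 0.2126, 0.1046]
ee_rot: [-2.2, -2.242, 0.0]
force: [-0.1, -0.3, -0.1]
width: 0.873
gripper_force: 0.0
```

>>> jog_arm(
  moves=[
    [0, 0, 0, 0],
    [0, 0, 0, 0],
    [0, 0, 0, 0],
    [0, 0, 0, 0],
    [0, 0, -0.02, 0],
    [0, 0, -0.05, 0],
    [0, 0, -0.09, 0],
    [0, 0, -0.1, 0],
  ],
  hand=0,
  newtons=45,
)

```text
clock: 2.98
position: [0.4412, 0.2119, 0.2069]
ee_rot: [2.202, 2.24, 0.006]
force: [0.5, -0.7, 0.1]
width: 0.05
gripper_force: 0.0
```

```bash
python3 -c "
from h import *
st(); snap('top','t1.png',(100,300,170,320),4); snap('side','s1.png',(200,420,150,350),3)"
```

```text
t 2.98 pos [0.4412 0.2119 0.2069] F [ 0.5122 -0.7007  0.0571] w 0.050 g 0.0
toolx [-0.0167  0.9999  0.0024] tooly [0.9999 0.0167 0.0031] z [ 0.0031  0.0024 -1.    ]
q [-0.9258  0.2499  0.4545  1.9677 -0.1349  0.9489 -0.3885]
```

View pics/s1.png

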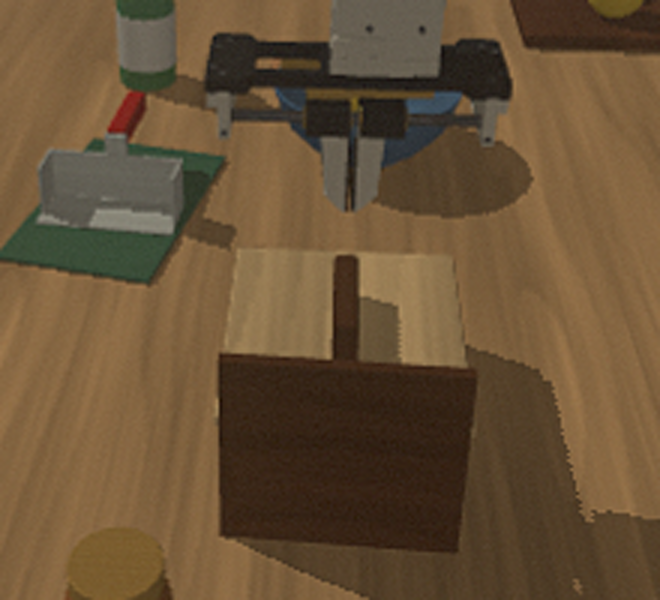

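>>> jog_arm(
  moves=[
    [0, -0.001, 0, 0],
    [0, -0.001, 0, 0],
    [0, -0.001, 0, 0],
    [0, -0.001, 0, 0],
    [0, -0.001, 0, 0],
    [0, -0.001, 0.04, 0],
    [0, -0.001, 0.08, 0],
    [0, -0.001, 0.102, 0],
    [0, -0.001, 0.102, 0],
    [0, -0.001, 0.102, 0],
  ],
  hand=0.05,
)

```text
clock: 4.32
position: [0.4391, 0.2114, 0.1027]
ee_rot: [2.203, 2.24, 0.0]
force: [-1.2, -0.5, -0.2]
width: 0.546
gripper_force: 0.0
```

>>> jog_arm(
  moves=[
    [0, 0, 0, 0],
    [0, 0, 0, 0],
    [0, 0, 0, 0],
    [0, 0, 0, 0],
    [0, 0, 0, 0],
    [0, 0, 0, 0],
  ],
  hand=0,
  newtons=45,
)

```text
clock: 5.08
position: [0.4391, 0.2115, 0.1028]
ee_rot: [2.202, 2.24, 0.0]
force: [0.5, -0.2, 0.0]
width: 0.194
gripper_force: 44.9
```

>>> jog_arm(
  moves=[
    [0, 0, -0.01, 0],
    [0, 0, -0.035, 0],
    [0, 0.02, -0.07, 0],
    [0, 0.06, -0.09, 0],
    [0, 0.1, -0.09, 0],
    [0, 0.14, -0.09, 0],
    [0, 0.18, -0.09, 0],
    [0, 0.215, -0.09, 0],
    [0, 0.235, -0.08, 0],
    [0, 0.235, -0.05, 0],
    [0, 0.235, -0.01, 0],
    [0, 0.235, 0.03, 0],
    [0, 0.235, 0.06, 0],
    [0, 0.235, 0.072, 0],
    [0, 0.235, 0.076, 0],
    [0, 0.235, 0.079, 0],
    [0, 0.235, 0.08, 0],
    [0, 0.235, 0.08, 0],
  ],
)

```text
clock: 7.32
position: [0.6743, 0.2155, 0.0234]
ee_rot: [2.202, 2.24, 0.001]
force: [-0.6, -0.3, -2.1]
width: 0.196
gripper_force: 44.9
```

>>> jog_arm(
  moves=[
    [0, 0, 0, 0],
    [0, 0, 0, 0],
    [0, 0, 0, 0],
    [0, 0, -0.03, 0],
    [0, 0, -0.08, 0],
    [0, 0, -0.13, 0],
    [0, 0, -0.18, 0],
    [0, 0, -0.2, 0],
  ],
  hand=0.085,
)

```text
clock: 8.32
position: [0.6754, 0.2154, 0.2267]
ee_rot: [2.201, 2.238, 0.007]
force: [0.7, 0.3, 0.5]
width: 0.921
gripper_force: 0.0
```

```bash
python3 -c "
from h import *
st(); snap('top','t2.png',(100,300,110,310),3)"
```

```text
t 8.32 pos [0.6754 0.2154 0.2267] F [0.6758 0.2885 0.454 ] w 0.921 g 0.0
toolx [-0.0166  0.9999  0.0016] tooly [0.9999 0.0166 0.0048] z [ 0.0048  0.0017 -1.    ]
q [-0.652   0.6048  0.4598  1.3841 -0.2734  1.2103 -0.1513]
```

View pics/t2.png

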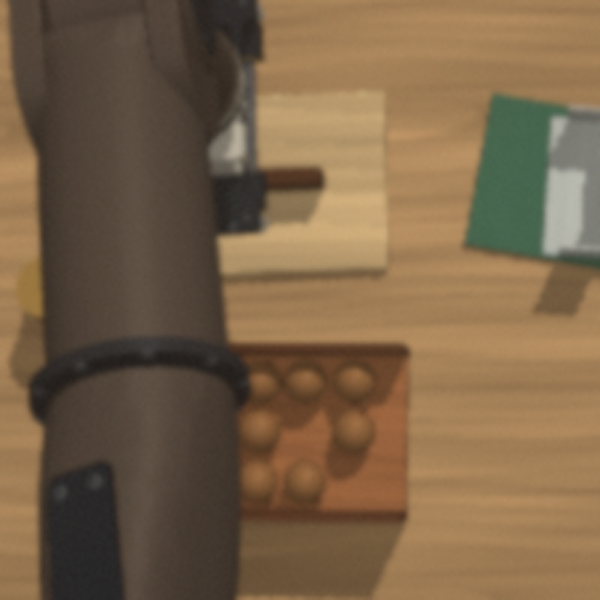

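>>> jog_arm(
  moves=[
    [-0.05, -0.03, 0, 0],
    [-0.437, -0.267, 0, 0],
    [-0.437, -0.267, 0, 0],
    [-0.437, -0.267, 0, 0],
    [-0.437, -0.267, 0, 0],
    [-0.437, -0.267, 0, 0],
    [-0.437, -0.267, 0, 0],
    [-0.437, -0.267, 0, 0],
    [-0.437, -0.267, 0, 0],
    [-0.437, -0.267, 0, 0],
    [-0.437, -0.267, 0, 0],
    [-0.437, -0.267, 0, 0],
  ],
  hand=0.0918,
)

```text
clock: 9.88
position: [0.4154, -0.2246, 0.2225]
ee_rot: [-2.199, -2.243, -0.0]
force: [-0.1, 0.3, 0.0]
width: 1.0
gripper_force: 0.0
```

```bash
python3 - <<'E'
from h import *
st(); c,P=snap("top"); c=c.astype(int)
v,u=np.mgrid[:420,:560]; z=P[...,2]
m=(u>130)&(u<245)&(v>210)&(v<295)
def box(m,n):
    p=P[m]; (cx,cy),(w,h),a=cv2.minAreaRect(p[:,:2].astype(np.float32)*1000)
    print(n,len(p),"c %.1f %.1f size %.1f %.1f ang %.2f"%(cx,cy,w,h,a),np.median(p[:,2]))
box(m&(z>.072)&(z<.09),"walls"); box(m&(z>.12),"backboard")
# wall tops: fit lines x vs y
w=P[m&(z>.074)&(z<.086)]; w=w[w[:,1]<.31]
for s in (w[w[:,0]<.44],w[w[:,0]>.44]):
    f=np.polyfit(s[:,1],s[:,0],1); print("wall line x at y=.2: %.4f slope %.4f n %d"%(np.polyval(f,.2),f[0],len(s)), s[:,1].min(), s[:,0].min(),s[:,0].max())
n=m&(c[...,0]<400)&(z>.04)&(z<.071)
np.savez("tr.npz",P=P,c=c)
E
```

```text
t 9.88 pos [ 0.4154 -0.2246  0.2225] F [-0.0801  0.2944  0.0266] w 1.000 g 0.0
toolx [-0.0198  0.9998  0.0003] tooly [ 0.9998  0.0198 -0.0003] z [-0.0003  0.0003 -1.    ]
q [-0.132   0.2134  0.6207  1.9894 -0.1487  0.9832  0.5806]
walls 748 c 436.3 212.0 size 231.1 160.7 ang 88.17 0.08032587756201934
backboard 409 c 440.0 329.1 size 12.6 159.2 ang 87.38 0.14846020384744513
wall line x at y=.2: 0.3610 slope 0.0396 n 242 0.09950348794835623 0.35262841856115956 0.4335728766031592
wall line x at y=.2: 0.5119 slope 0.0351 n 267 0.09573721345075667 0.50425010631814 0.5183896334808389
```

>>> jog_arm(
  moves=[
    [-0.0015, 0, 0.05, 0],
    [-0.0015, 0, 0.1, 0],
    [-0.0015, 0, 0.14, 0],
    [-0.0015, 0, 0.161, 0],
    [-0.0015, 0, 0.161, 0],
    [-0.0015, 0, 0.161, 0],
  ],
)

```text
clock: 10.68
position: [0.4151, -0.2276, 0.0624]
ee_rot: [2.201, 2.24, 0.001]
force: [-0.5, -0.6, 0.3]
width: 0.998
gripper_force: 0.0
```

>>> jog_arm(
  moves=[
    [0, 0, 0, 0],
    [0, 0, 0, 0],
    [0, 0, 0, 0],
    [0, 0, 0, 0],
    [0, 0, 0, 0],
    [0, 0, 0, 0],
    [0, 0, 0, 0],
  ],
  hand=0.02,
  newtons=25,
)

```text
clock: 11.55
position: [0.4149, -0.2277, 0.062]
ee_rot: [2.202, 2.24, 0.001]
force: [0.6, 0.2, 5.8]
width: 0.624
gripper_force: 25.0
```

>>> jog_arm(
  moves=[
    [0, 0, -0.02, 0],
    [0, 0, -0.06, 0],
    [0, 0, -0.11, 0],
    [-0.03, 0.01, -0.12, 0],
    [-0.08, 0.02, -0.12, 0],
    [-0.13, 0.035, -0.12, 0],
    [-0.18, 0.05, -0.12, 0],
    [-0.21, 0.06, -0.12, 0],
    [-0.218, 0.061, -0.11, 0],
    [-0.218, 0.061, -0.07, 0],
    [-0.218, 0.061, -0.03, 0],
    [-0.218, 0.061, -0.01, 0],
    [-0.218, 0.061, -0.003, 0],
    [-0.218, 0.061, 0.0005, 0],
    [-0.218, 0.061, 0.001, 0],
    [-0.218, 0.061, 0.001, 0],
  ],
)

```text
clock: 13.55
position: [0.4796, -0.4449, 0.0617]
ee_rot: [2.201, 2.239, 0.0]
force: [-1.0, 0.0, -1.4]
width: 0.626
gripper_force: 25.0
```

>>> jog_arm(
  moves=[
    [0, 0, 0, 0],
    [0, 0, 0, 0],
    [0, 0, 0, 0],
    [0, 0, 0, 0],
    [0, 0, -0.03, 0],
    [0, 0, -0.08, 0],
    [0, 0, -0.13, 0],
    [0, 0, -0.16, 0],
  ],
  hand=0.09,
)

```text
clock: 14.55
position: [0.4794, -0.4453, 0.2235]
ee_rot: [2.201, 2.238, 0.0]
force: [0.0, -0.1, -0.7]
width: 0.98
gripper_force: 0.0
```

```bash
python3 - <<'E'
from h import *
st(); c,P=snap("top","t3.png",(230,450,120,310),3)
E
```

```text
t 14.55 pos [ 0.4794 -0.4453  0.2235] F [ 0.0344 -0.1357 -0.6709] w 0.980 g 0.0
toolx [-0.0166  0.9999 -0.0019] tooly [0.9999 0.0166 0.0021] z [ 0.0022 -0.0018 -1.    ]
q [ 0.2709  0.5416  0.6249  1.5522 -0.3365  1.1543  0.9809]
```

View pics/t3.png

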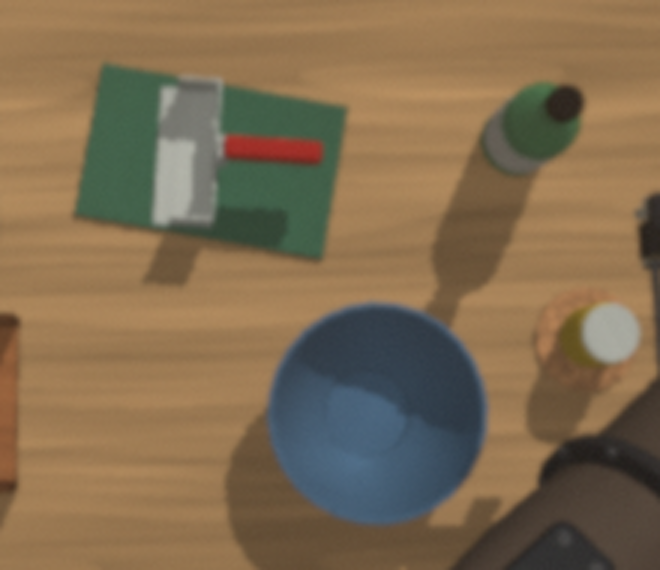

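```bash
cat >> h.py <<'E'
def meas(P,c):
    c=c.astype(int); r,g,b=c[...,0],c[...,1],c[...,2]; z=P[...,2]; X,Y=P[...,0],P[...,1]
    m=(np.hypot(X-.413,Y+.229)<.17)&(z>.072)&(z<.088)&(b>r+10)
    p=P[m]
    if len(p)>30:
        (x,y),rad=cv2.minEnclosingCircle(p[:,:2].astype(np.float32)*1000); print("bowl %.1f %.1f r %.1f n %d"%(x,y,rad,len(p)))
    m=(r>g+50)&(r>b+50)&(z>.03)&(r>90); p=P[m]
    if len(p)>30:
        q=p[np.abs(p[:,2]-np.median(p[:,2]))<.012]
        (x,y),s,a=cv2.minAreaRect(q[:,:2].astype(np.float32)*1000); print("handle",(x,y),s,a,"z",np.median(q[:,2]),len(q))
        d=np.linalg.svd(q[:,:2]-q[:,:2].mean(0))[2][0]; print("  axis",d*np.sign(d[1]),"ends z (y-low, y-high)",[np.median(q[np.argsort(q[:,1])][k][:,2]) for k in (slice(0,25),slice(-25,None))])
E
python3 - <<'E'
from h import *
d=np.load("last_top.npz"); P,c=d["P"],d["c"]; meas(P,c)
m=(np.hypot(P[...,0]-.48,P[...,1]+.444)<.06)&(P[...,2]>.072)&(P[...,2]<.092); print("tin",P[m].mean(0),m.sum())
# scoop pan rim
m=(np.hypot(P[...,0]-.658,P[...,1]+.07)<.11)&(P[...,2]>.05)&(P[...,2]<.064); p=P[m]; print(cv2.minAreaRect(p[:,:2].astype(np.float32)*1000),len(p))
E
```

```text
bowl 414.2 -229.4 r 98.1 n 564
handle (654.6079711914062, -143.80628967285156) (85.19965362548828, 19.538745880126953) 84.63983917236328 z 0.08193470861074312 224
  axis [0.0964 0.9953] ends z (y-low, y-high) [np.float64(0.0812514710862953), np.float64(0.08053059061997198)]
tin [ 0.4785 -0.444   0.0807] 320
((658.411376953125, -113.3783187866211), (111.82770538330078, 133.76463317871094), 84.65674591064453) 91
```

>>> jog_arm(
  moves=[
    [0.05, 0.03, 0, 0.11],
    [0.3025, 0.1805, 0, 0.113],
    [0.3025, 0.1805, 0, 0.113],
    [0.3025, 0.1805, 0, 0.113],
    [0.3025, 0.1805, 0, 0.113],
    [0.3025, 0.1805, 0, 0.113],
    [0.3025, 0.1805, 0, 0.113],
    [0.3025, 0.1805, 0, 0.113],
    [0.3025, 0.1805, 0, 0.113],
  ],
  hand=0.055,
)

```text
clock: 15.72
position: [0.6537, -0.1409, 0.2209]
ee_rot: [2.328, 2.109, -0.001]
force: [0.3, -0.2, -0.8]
width: 0.595
gripper_force: 0.0
```

```bash
python3 -c "
from h import *
st()"
```

```text
t 15.72 pos [ 0.6537 -0.1409  0.2209] F [ 0.3376 -0.2158 -0.7578] w 0.595 g 0.0
toolx [ 0.0984  0.9951 -0.0006] tooly [ 0.9951 -0.0984 -0.    ] z [-0.0001 -0.0006 -1.    ]
q [-0.2594  0.5732  0.6359  1.5132 -0.3562  1.1729  0.3404]
```

>>> jog_arm(
  moves=[
    [0.001, 0.001, 0.05, 0],
    [0.001, 0.001, 0.1, 0],
    [0.001, 0.001, 0.14, 0],
    [0.001, 0.001, 0.158, 0],
    [0.001, 0.001, 0.158, 0],
    [0.001, 0.001, 0.158, 0],
  ],
)

```text
clock: 16.48
position: [0.6566, -0.1389, 0.0646]
ee_rot: [2.324, 2.11, 0.002]
force: [0.3, -0.0, -0.3]
width: 0.602
gripper_force: 0.0
```

>>> jog_arm(
  moves=[
    [0, 0, 0, 0],
    [0, 0, 0, 0],
    [0, 0, 0, 0],
    [0, 0, 0, 0],
    [0, 0, 0, 0],
    [0, 0, 0, 0],
    [0, 0, -0.01, 0],
    [0, 0, -0.03, 0],
    [0, 0, -0.06, 0],
    [0, 0, -0.09, 0],
    [0, 0, -0.11, 0],
    [0, 0, -0.11, 0],
  ],
  hand=0,
  newtons=60,
)

```text
clock: 17.98
position: [0.6565, -0.1385, 0.1748]
ee_rot: [2.324, 2.111, 0.003]
force: [-0.3, 0.2, -2.6]
width: 0.218
gripper_force: 60.0
```

```bash
python3 -c "
from h import *
st(); c,P=snap('side','s4.png',(160,420,120,315),3); meas(*snap('top')[::-1])"
```

```text
t 17.98 pos [ 0.6565 -0.1385  0.1748] F [-0.3453  0.2272 -2.6486] w 0.218 g 60.0
toolx [ 0.0959  0.9954 -0.0001] tooly [ 0.9954 -0.0959  0.0033] z [ 0.0033 -0.0004 -1.    ]
q [-0.2511  0.6141  0.6146  1.5645 -0.3861  1.0833  0.363 ]
bowl 414.3 -228.8 r 98.2 n 560
handle (433.3244934082031, 143.0429229736328) (100.26355743408203, 128.249267578125) 58.168128967285156 z 0.03297169929043337 319
  axis [-0.8576  0.5143] ends z (y-low, y-high) [np.float64(0.03525573816610068), np.float64(0.03129135972494987)]
```

View pics/s4.png

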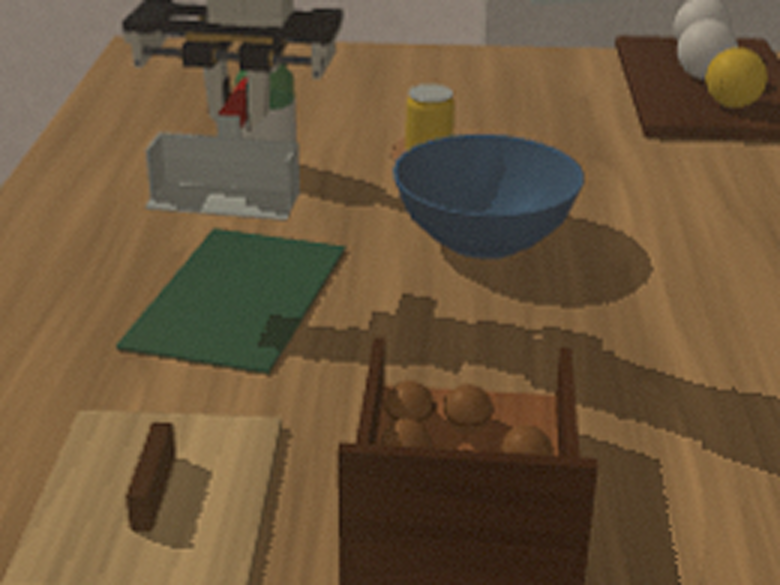

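>>> jog_arm(
  moves=[
    [0.01, -0.02, 0, 0],
    [0.025, -0.06, 0, -0.02],
    [0.04, -0.1, 0, -0.04],
    [0.055, -0.145, 0, -0.05],
    [0.07, -0.19, 0, -0.06],
    [0.085, -0.225, 0, -0.06],
    [0.092, -0.238, 0, -0.06],
    [0.092, -0.238, 0, -0.06],
    [0.092, -0.238, 0, -0.06],
  ],
)

```text
clock: 19.2
position: [0.4281, -0.024, 0.1725]
ee_rot: [2.261, 2.181, -0.0]
force: [0.4, -0.1, -2.4]
width: 0.216
gripper_force: 60.0
```

```bash
python3 - <<'E'
from h import *
st(); c,P=snap("side"); c2,P2=snap("top")
d=np.load("tr.npz"); P=d["P"]; o=np.array([.4374,.2256]); a=np.array([.037,.9993]); b=np.array([-.9993,.037])
q=P[...,:2]-o; lx,ly=q@a,q@b; z=P[...,2]
# floor check & nut tops in trough frame: raster of height above floor
fl=.033-(lx+.13)*.07; h=z-fl
m=(abs(ly)<.07)&(lx>-.13)&(lx<.095)
from scipy import ndimage as N
H=np.where(m,h,0); mx=N.maximum_filter(H,7)
pk=np.argwhere((H==mx)&(H>.028)&m)
for v,u in pk: print("nut", "%.0f %.0f h %.0f"%(lx[v,u]*1e3,ly[v,u]*1e3,h[v,u]*1e3),(u,v))
fm=m&(lx<-.11)&(abs(ly)<.05); print("floor resid near mouth",np.median(h[fm]))
E
```

```text
t 19.20 pos [ 0.4281 -0.024   0.1725] F [ 0.3885 -0.1359 -2.4224] w 0.216 g 60.0
toolx [ 0.0361  0.9993 -0.0005] tooly [ 0.9993 -0.0361  0.0002] z [ 0.0002 -0.0005 -1.    ]
q [-0.6338  0.2105  0.673   2.1506 -0.1762  0.833   0.1114]
nut 94 -70 h 58 (np.int64(152), np.int64(227))
nut 95 -59 h 55 (np.int64(152), np.int64(231))
nut 46 -46 h 44 (np.int64(170), np.int64(236))
nut -31 -47 h 42 (np.int64(198), np.int64(236))
nut -75 -48 h 43 (np.int64(214), np.int64(236))
nut 95 -40 h 54 (np.int64(152), np.int64(238))
nut 13 -39 h 44 (np.int64(182), np.int64(239))
nut 94 -21 h 53 (np.int64(152), np.int64(245))
nut 95 -2 h 59 (np.int64(151), np.int64(252))
nut 48 3 h 45 (np.int64(169), np.int64(254))
nut 1 2 h 43 (np.int64(186), np.int64(254))
nut -82 1 h 47 (np.int64(216), np.int64(254))
nut 95 11 h 59 (np.int64(151), np.int64(257))
nut 94 33 h 61 (np.int64(151), np.int64(265))
nut -44 42 h 42 (np.int64(202), np.int64(269))
nut 94 46 h 60 (np.int64(151), np.int64(270))
nut 3 48 h 43 (np.int64(185), np.int64(271))
nut -8 56 h 41 (np.int64(189), np.int64(274))
nut -41 55 h 42 (np.int64(201), np.int64(274))
nut 94 65 h 57 (np.int64(151), np.int64(277))
nut 33 70 h 42 (np.int64(174), np.int64(279))
floor resid near mouth -0.0005908794429848388
```

>>> jog_arm(
  moves=[
    [0, 0, 0.02, 0],
    [0, 0, 0.05, 0],
    [0, 0, 0.07, 0],
    [0.01, 0, 0.074, 0],
    [0.03, 0, 0.074, 0],
    [0.039, 0, 0.075, 0],
    [0.039, 0, 0.075, 0],
  ],
)

```text
clock: 20.18
position: [0.4294, 0.016, 0.098]
ee_rot: [2.259, 2.183, 0.001]
force: [-0.5, 0.0, -1.5]
width: 0.215
gripper_force: 60.0
```

>>> jog_arm(
  moves=[
    [0, 0, 0, 0],
    [0, 0, 0, 0],
    [0, 0, 0, 0],
    [0, 0, 0, 0],
  ],
  newtons=8,
)

```text
clock: 20.68
position: [0.429, 0.0148, 0.0979]
ee_rot: [2.262, 2.18, 0.0]
force: [-0.6, -2.3, 1.0]
width: 0.22
gripper_force: 8.0
```

```bash
python3 - <<'E'
from h import *
st(); c,P=snap("side","s5.png",(220,400,170,300),4); c,P=snap("top")
o=np.array([.4374,.2256]); a=np.array([.037,.9993]); b=np.array([-.9993,.037])
q=P[...,:2]-o; lx,ly=q@a,q@b; z=P[...,2]
# pan floor heights along lx at off-centre
for s in (-1,1):
  for x0 in range(-175,-95,8):
    m=(lx>x0/1e3)&(lx<(x0+8)/1e3)&(ly*s>.03)&(ly*s<.058); 
    print(s,x0+4,m.sum(),np.nanmedian(z[m]) if m.sum() else None)
E
```

```text
t 20.68 pos [0.429  0.0148 0.0979] F [-0.5923 -2.2546  1.0466] w 0.220 g 8.0
toolx [ 0.0368  0.9993 -0.0001] tooly [ 0.9993 -0.0368  0.0004] z [ 0.0004 -0.0001 -1.    ]
q [-0.6285  0.3502  0.5954  2.2289 -0.3257  0.6445  0.165 ]
-1 -171 41 0.49395560005389644
-1 -163 10 0.4873297007978502
-1 -155 0 None
-1 -147 0 None
-1 -139 0 None
-1 -131 0 None
-1 -123 9 0.0353162384109072
-1 -115 32 0.033027189103641996
-1 -107 32 0.032030472713297675
-1 -99 41 0.052659423069399684
1 -171 75 0.5830815078365725
1 -163 67 0.5712417049231873
1 -155 24 0.5543511907727314
1 -147 0 None
1 -139 0 None
1 -131 0 None
1 -123 0 None
1 -115 0 None
1 -107 8 0.03230596079535422
1 -99 31 0.031236733382238355
```

View pics/s5.png

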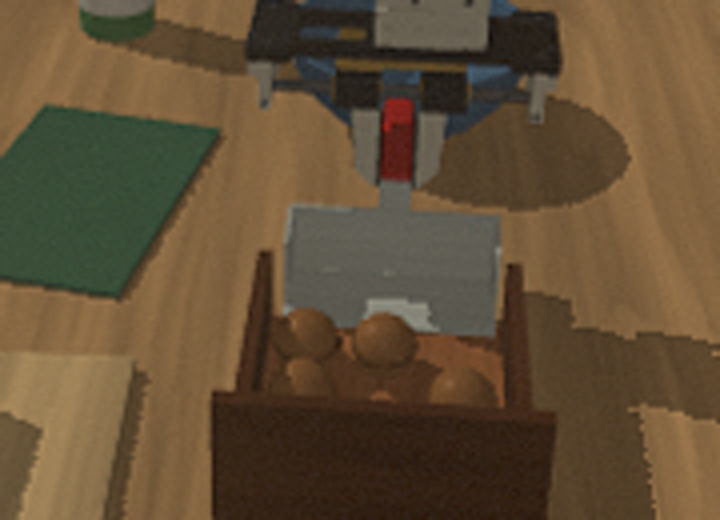

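>>> jog_arm(
  moves=[
    [0, 0, 0, 0],
    [0, 0, 0, 0],
    [0.01, 0, 0.0005, 0],
    [0.025, 0, 0.0015, 0],
    [0.04, 0, 0.0025, 0],
    [0.055, 0, 0.004, 0],
    [0.065, 0, 0.0045, 0],
    [0.075, 0, 0.0055, 0],
    [0.085, 0, 0.006, 0],
    [0.09, 0, 0.0065, 0],
    [0.09, 0, 0.0065, 0],
  ],
  newtons=60,
)

```text
clock: 22.15
position: [0.4322, 0.1061, 0.0912]
ee_rot: [-2.26, -2.182, -0.001]
force: [1.6, 1.7, -0.2]
width: 0.218
gripper_force: 60.0
```

```bash
python3 - <<'E'
from h import *
st(); c,P=snap("side","s6.png",(220,400,170,300),4)
E
```

```text
t 22.15 pos [0.4322 0.1061 0.0912] F [ 1.6348  1.7474 -0.2297] w 0.218 g 60.0
toolx [0.0353 0.9994 0.0007] tooly [ 0.9994 -0.0353  0.0001] z [ 0.0001  0.0007 -1.    ]
q [-0.8073  0.3844  0.5759  2.1989 -0.3478  0.6447 -0.0187]
```

View pics/s6.png

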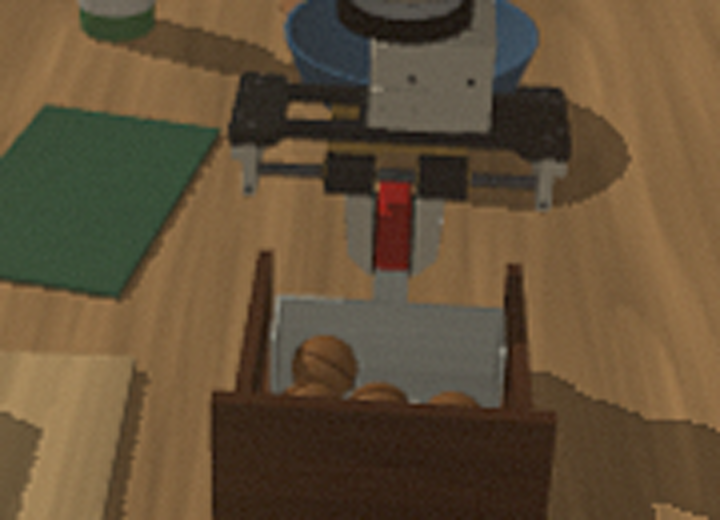

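>>> jog_arm(
  moves=[
    [0.01, 0, 0.0005, 0],
    [0.018, 0, 0.001, 0],
    [0.025, 0, 0.0015, 0],
    [0.025, 0, 0.0015, 0],
  ],
)

```text
clock: 22.7
position: [0.4294, 0.1186, 0.0893]
ee_rot: [2.272, 2.165, -0.021]
force: [-12.6, -50.1, 33.2]
width: 0.217
gripper_force: 60.2
```

>>> jog_arm(
  moves=[
    [0, 0, -0.005, 0],
    [0, 0, -0.015, 0],
    [0, 0, -0.03, 0],
    [0, 0, -0.045, 0],
    [0, 0, -0.06, 0],
    [0, 0, -0.075, 0],
    [0, 0, -0.09, 0],
    [0, 0, -0.1, 0],
    [0, 0, -0.1, 0],
  ],
)

```text
clock: 23.82
position: [0.4335, 0.1305, 0.1905]
ee_rot: [2.261, 2.181, 0.003]
force: [0.4, 0.2, -2.4]
width: 0.214
gripper_force: 59.9
```

```bash
python3 - <<'E'
from h import *
st(); c,P=snap("side","s7.png",(210,400,140,300),4)
E
```

```text
t 23.82 pos [0.4335 0.1305 0.1905] F [ 0.3579  0.2299 -2.4242] w 0.214 g 59.9
toolx [0.0357 0.9994 0.0011] tooly [ 0.9994 -0.0357  0.0012] z [ 0.0013  0.0011 -1.    ]
q [-0.9712  0.2265  0.678   2.0783 -0.1828  0.8923 -0.2262]
```

View pics/s7.png

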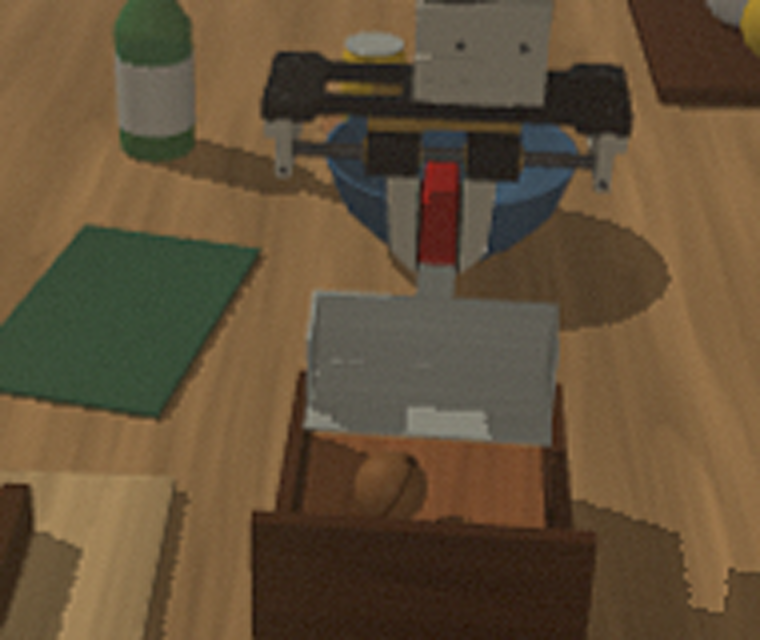

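```bash
cat >> h.py <<'E'
TO=np.array([.4374,.2256]); TA=np.array([.037,.9993]); TB=np.array([-.9993,.037])
def loc(P): q=P[...,:2]-TO; return np.stack([q@TA,q@TB,P[...,2]],-1)
def tilt():
    """pitch of the scoop from the inside of its pan back wall (side camera)"""
    c,P=snap("side"); s=arm.observe(); p=np.array(s["position"]); M=R.from_rotvec(s["ee_rot"]).as_matrix(); ax,ay=M[:2,0],M[:2,1]
    q=P[...,:2]-p[:2]; f,l=q@ax,q@ay; z=P[...,2]-p[2]
    m=(f>.0)&(f<.12)&(abs(l)<.055)&(abs(l)>.015)&(z>-.11)&(z<-.012)&(c.max(-1).astype(int)-c.min(-1)<25)
    A=np.c_[f[m],z[m]]
    best=None; rng=np.random.default_rng(0)
    out=[]
    for _ in range(2):
        best=np.zeros(len(A),bool)
        for _ in range(300):
            i,j=rng.choice(len(A),2,replace=False); d=A[j]-A[i]; n=np.array([-d[1],d[0]])/(np.linalg.norm(d)+1e-9)
            k=abs((A-A[i])@n)<.0025
            if k.sum()>best.sum(): best=k
        Q=A[best]; mu=Q.mean(0); d=np.linalg.svd(Q-mu)[2][0]; out.append((best.sum(),np.degrees(np.arctan2(d[1],d[0])).round(1),Q.min(0).round(4),Q.max(0).round(4)))
        A=A[~best]
        if len(A)<30: break
    for o in out: print("line",o)
def nuts():
    c,P=snap("top"); L=loc(P); c=c.astype(int)
    from scipy import ndimage as N
    h=L[...,2]-(.033-(L[...,0]+.13)*.07)
    m=(abs(L[...,1])<.071)&(L[...,0]>-.13)&(L[...,0]<.09); H=np.where(m,h,0); mx=N.maximum_filter(H,9)
    for v,u in np.argwhere((H==mx)&(H>.025)): print("nut %.0f %.0f h %.0f"%(*L[v,u,:2]*1e3,h[v,u]*1e3),(u,v))
E
python3 - <<'E'
from h import *
tilt()
E
```

```text
line (np.int64(645), np.float64(-12.2), array([ 0.0263, -0.0726]), array([ 0.0826, -0.0567]))
line (np.int64(546), np.float64(-101.0), array([ 0.0267, -0.0639]), array([ 0.041 , -0.0121]))
```

>>> jog_arm(
  moves=[
    [-0.03, 0, 0, 0],
    [-0.08, 0, 0, 0],
    [-0.12, 0, 0.01, 0],
    [-0.145, 0, 0.03, 0],
    [-0.15, 0, 0.04, 0],
    [-0.15, 0, 0.04, 0],
  ],
)

```text
clock: 24.68
position: [0.4271, -0.0196, 0.149]
ee_rot: [-2.261, -2.18, 0.003]
force: [0.4, 0.6, -2.3]
width: 0.216
gripper_force: 59.9
```

```bash
python3 - <<'E'
from h import *
st(); nuts(); tilt()
d=np.load("last_top.npz"); cv2.imwrite("pics/t8.png",cv2.resize(d["c"][200:310,130:270,::-1],None,fx=5,fy=5,interpolation=cv2.INTER_CUBIC))
E
```

```text
t 24.68 pos [ 0.4271 -0.0196  0.149 ] F [ 0.3816  0.5704 -2.2506] w 0.216 g 59.9
toolx [ 0.0367  0.9993 -0.0006] tooly [ 0.9993 -0.0367 -0.002 ] z [-0.002  -0.0005 -1.    ]
q [-0.6715  0.2619  0.7255  2.1827 -0.2464  0.7782  0.1776]
nut 83 -70 h 48 (np.int64(157), np.int64(227))
nut 59 -70 h 51 (np.int64(165), np.int64(227))
nut 29 -71 h 50 (np.int64(176), np.int64(227))
nut 12 -71 h 49 (np.int64(182), np.int64(227))
nut -18 -71 h 50 (np.int64(193), np.int64(227))
nut 13 -55 h 43 (np.int64(182), np.int64(233))
nut 90 -40 h 50 (np.int64(154), np.int64(238))
nut 41 -27 h 69 (np.int64(170), np.int64(243))
nut -13 -20 h 46 (np.int64(191), np.int64(246))
nut 87 11 h 45 (np.int64(155), np.int64(257))
nut 19 21 h 74 (np.int64(177), np.int64(261))
nut 88 30 h 48 (np.int64(154), np.int64(264))
nut 90 49 h 51 (np.int64(153), np.int64(271))
nut 60 70 h 45 (np.int64(164), np.int64(279))
line (np.int64(454), np.float64(-100.8), array([ 0.0259, -0.0635]), array([ 0.0401, -0.012 ]))
line (np.int64(393), np.float64(-11.2), array([ 0.0252, -0.0737]), array([ 0.0822, -0.0597]))
```

View pics/t8.png

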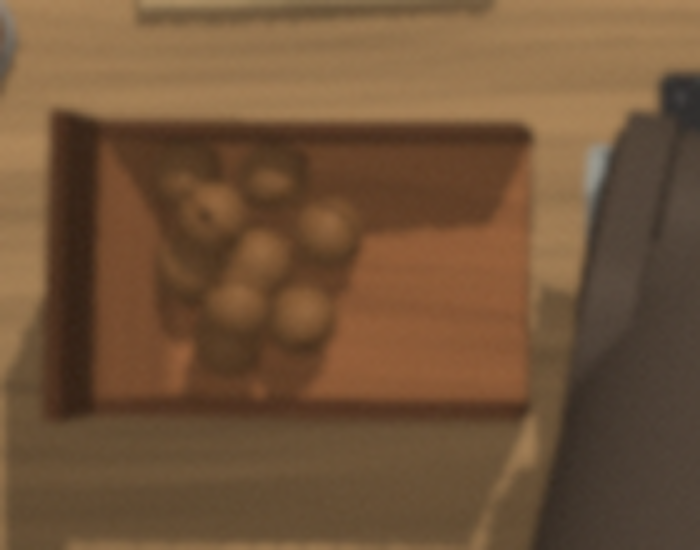

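>>> jog_arm(
  moves=[
    [0.02, 0, 0.01, 0],
    [0.05, 0, 0.025, 0],
    [0.075, 0, 0.034, 0],
    [0.08, 0.002, 0.035, 0],
    [0.08, 0.002, 0.035, 0],
  ],
)

```text
clock: 25.4
position: [0.4327, 0.061, 0.1147]
ee_rot: [2.259, 2.183, 0.0]
force: [-0.1, 0.2, -2.0]
width: 0.212
gripper_force: 59.9
```

>>> jog_arm(
  moves=[
    [0, 0, 0.005, 0],
    [0, 0, 0.01, 0],
    [0, 0, 0.015, 0],
    [0, 0, 0.02, 0],
    [0, 0, 0.02, 0],
    [0, 0, 0.02, 0],
  ],
  newtons=8,
)

```text
clock: 26.15
position: [0.4322, 0.0604, 0.0946]
ee_rot: [-2.26, -2.181, 0.001]
force: [-0.2, 0.5, -2.2]
width: 0.217
gripper_force: 8.0
```

```bash
python3 -c "
from h import *
st(); tilt()"
```

```text
t 26.15 pos [0.4322 0.0604 0.0946] F [-0.1611  0.4601 -2.1803] w 0.217 g 8.0
toolx [0.0358 0.9994 0.0001] tooly [ 0.9994 -0.0358 -0.0007] z [-0.0007  0.0001 -1.    ]
q [-0.7526  0.3749  0.6314  2.2171 -0.3654  0.6502  0.1049]
line (np.int64(493), np.float64(-5.0), array([ 0.0324, -0.0645]), array([ 0.0912, -0.0553]))
line (np.int64(421), np.float64(-95.4), array([ 0.0331, -0.0554]), array([ 0.0423, -0.0121]))
```

>>> jog_arm(
  moves=[
    [0, 0, 0, 0],
    [0, 0, 0, 0],
    [0.012, 0, 0.001, 0],
    [0.024, 0, 0.002, 0],
    [0.036, 0, 0.003, 0],
    [0.048, 0, 0.0035, 0],
    [0.06, 0, 0.0045, 0],
    [0.07, 0, 0.005, 0],
    [0.07, 0, 0.005, 0],
  ],
  newtons=60,
)

```text
clock: 27.32
position: [0.435, 0.131, 0.0896]
ee_rot: [-2.259, -2.183, 0.0]
force: [-0.4, -0.4, -2.1]
width: 0.216
gripper_force: 60.0
```

>>> jog_arm(
  moves=[
    [0.008, 0, 0.0005, 0],
    [0.016, 0, 0.001, 0],
    [0.016, 0, 0.001, 0],
  ],
)

```text
clock: 27.7
position: [0.4356, 0.1468, 0.0887]
ee_rot: [-2.26, -2.182, -0.0]
force: [0.8, 0.7, -3.2]
width: 0.214
gripper_force: 60.0
```

```bash
python3 - <<'E'
from h import *
st(); tilt(); nuts()
d=np.load("last_side.npz"); e=np.load("last_top.npz")
a=cv2.resize(d["c"][200:300,250:390,::-1],None,fx=4,fy=4,interpolation=cv2.INTER_CUBIC); b=cv2.resize(e["c"][215:290,135:240,::-1],None,fx=5.333,fy=5.333/2.0*1.0*1,interpolation=cv2.INTER_CUBIC)
cv2.imwrite("pics/s9.png",np.vstack([a,b[:,:560]]))
E
```

```text
t 27.70 pos [0.4356 0.1468 0.0887] F [ 0.7953  0.7322 -3.2175] w 0.214 g 60.0
toolx [0.0351 0.9994 0.0001] tooly [ 0.9994 -0.0351 -0.    ] z [-0.      0.0001 -1.    ]
q [-0.9102  0.4181  0.6148  2.1697 -0.3914  0.6615 -0.0574]
line (np.int64(407), np.float64(-95.6), array([ 0.0346, -0.0499]), array([ 0.0421, -0.012 ]))
nut 77 -70 h 50 (np.int64(159), np.int64(227))
nut 90 -10 h 48 (np.int64(154), np.int64(249))
nut -128 -7 h 84 (np.int64(232), np.int64(251))
nut -119 2 h 276 (np.int64(220), np.int64(254))
nut 89 49 h 53 (np.int64(153), np.int64(271))
nut -83 71 h 590 (np.int64(175), np.int64(295))
```

View pics/s9.png

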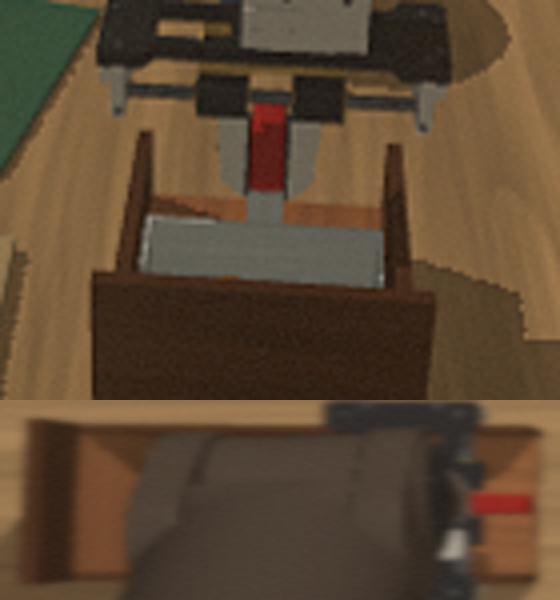

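>>> jog_arm(
  moves=[
    [0.006, 0, 0.0005, 0],
    [0.012, 0, 0.001, 0],
    [0.012, 0, 0.001, 0],
  ],
)

```text
clock: 28.18
position: [0.4362, 0.1587, 0.0877]
ee_rot: [2.26, 2.182, 0.0]
force: [0.7, -0.4, -3.3]
width: 0.213
gripper_force: 60.0
```

>>> jog_arm(
  moves=[
    [-0.001, 0, 0.003, 0],
    [-0.002, 0, 0.006, 0],
    [-0.003, 0, 0.009, 0],
    [-0.003, 0, 0.012, 0],
    [-0.003, 0, 0.014, 0],
    [-0.003, 0, 0.014, 0],
  ],
  newtons=8,
)

```text
clock: 28.92
position: [0.4362, 0.1542, 0.074]
ee_rot: [2.262, 2.179, 0.0]
force: [-0.6, -3.5, 7.1]
width: 0.215
gripper_force: 8.0
```

```bash
python3 -c "
from h import *
st(); tilt()"
```

```text
t 28.93 pos [0.4362 0.1542 0.074 ] F [-0.6102 -3.4614  7.0696] w 0.215 g 8.0
toolx [ 0.0373  0.9993 -0.0001] tooly [ 0.9993 -0.0373  0.0003] z [ 0.0003 -0.0001 -1.    ]
q [-0.9022  0.4477  0.5909  2.1742 -0.421   0.6305 -0.0487]
line (np.int64(163), np.float64(-89.5), array([ 0.0362, -0.0273]), array([ 0.0412, -0.012 ]))
```

>>> jog_arm(
  moves=[
    [0, 0, 0, 0],
    [0, 0, 0, 0],
    [0, 0, -0.006, 0],
    [0, 0, -0.014, 0],
    [0, 0, -0.024, 0],
    [0, 0, -0.036, 0],
    [0, 0, -0.05, 0],
    [0, 0, -0.065, 0],
    [0, 0, -0.08, 0],
    [0, 0, -0.095, 0],
    [0, 0, -0.11, 0],
    [0, 0, -0.12, 0],
    [0, 0, -0.12, 0],
  ],
  newtons=60,
)

```text
clock: 30.6
position: [0.4363, 0.1554, 0.1944]
ee_rot: [2.261, 2.181, 0.002]
force: [-0.1, 0.5, -2.3]
width: 0.217
gripper_force: 60.0
```

```bash
python3 - <<'E'
from h import *
st(); tilt()
d=np.load("last_side.npz"); cv2.imwrite("pics/s10.png",cv2.resize(d["c"][130:310,200:400,::-1],None,fx=3,fy=3,interpolation=cv2.INTER_CUBIC))
E
```

```text
t 30.60 pos [0.4363 0.1554 0.1944] F [-0.1367  0.4694 -2.2743] w 0.217 g 60.0
toolx [0.0358 0.9994 0.0009] tooly [ 0.9994 -0.0358  0.0009] z [ 0.001   0.0009 -1.    ]
q [-1.0563  0.2486  0.7358  2.0534 -0.2111  0.9118 -0.2416]
line (np.int64(292), np.float64(-87.0), array([ 0.0358, -0.0455]), array([ 0.0422, -0.012 ]))
line (np.int64(215), np.float64(2.5), array([ 0.0431, -0.0456]), array([ 0.0953, -0.0406]))
```

View pics/s10.png

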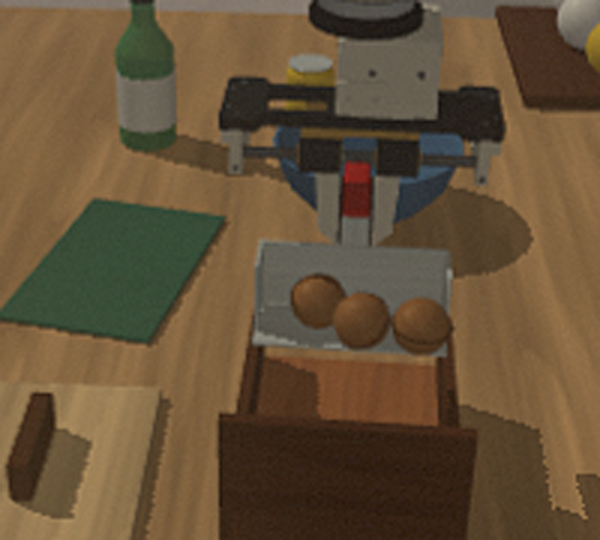

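>>> jog_arm(
  moves=[
    [-0.003, 0, 0, 0],
    [-0.012, 0, 0, 0],
    [-0.026, 0, 0, 0],
    [-0.046, -0.001, 0, 0],
    [-0.072, -0.001, 0, 0],
    [-0.102, -0.002, 0, 0],
    [-0.136, -0.002, 0, 0],
    [-0.172, -0.003, 0, 0],
    [-0.21, -0.004, 0, 0],
    [-0.248, -0.004, 0, 0],
    [-0.284, -0.005, 0, 0],
    [-0.318, -0.006, 0, 0],
    [-0.348, -0.006, 0, 0],
    [-0.374, -0.007, 0, 0],
    [-0.394, -0.007, 0, 0],
    [-0.408, -0.007, 0, 0],
    [-0.417, -0.007, 0, 0],
    [-0.42, -0.007, 0, 0],
    [-0.42, -0.007, 0, 0],
  ],
)

```text
clock: 33.02
position: [0.4138, -0.264, 0.1936]
ee_rot: [-2.26, -2.181, -0.0]
force: [0.3, 1.4, -3.1]
width: 0.21
gripper_force: 60.0
```

```bash
python3 - <<'E'
from h import *
st(); tilt(); nuts(); d=np.load("last_top.npz"); meas(d["P"],d["c"])
E
```

```text
t 33.02 pos [ 0.4138 -0.264   0.1936] F [ 0.3368  1.4081 -3.1417] w 0.210 g 60.0
toolx [0.0357 0.9994 0.0003] tooly [ 0.9994 -0.0357 -0.0002] z [-0.0002  0.0003 -1.    ]
q [-0.2058  0.3328  0.8632  1.9981 -0.3112  0.9463  0.7797]
line (np.int64(97), np.float64(1.7), array([ 0.038 , -0.0468]), array([ 0.0947, -0.0418]))
line (np.int64(78), np.float64(-88.2), array([ 0.0359, -0.0418]), array([ 0.042 , -0.0122]))
nut 89 -70 h 47 (np.int64(155), np.int64(227))
nut 69 -70 h 48 (np.int64(162), np.int64(227))
nut 54 -71 h 49 (np.int64(167), np.int64(227))
nut 31 -70 h 53 (np.int64(175), np.int64(227))
nut -18 -71 h 51 (np.int64(193), np.int64(227))
nut -38 -71 h 53 (np.int64(200), np.int64(227))
nut 89 -54 h 45 (np.int64(155), np.int64(233))
nut 89 -40 h 54 (np.int64(154), np.int64(238))
nut 23 -33 h 45 (np.int64(178), np.int64(241))
nut 73 -18 h 73 (np.int64(158), np.int64(246))
nut 65 0 h 68 (np.int64(161), np.int64(253))
nut 40 11 h 40 (np.int64(172), np.int64(257))
nut 8 26 h 45 (np.int64(183), np.int64(263))
nut 90 38 h 53 (np.int64(153), np.int64(267))
nut 52 51 h 44 (np.int64(167), np.int64(272))
nut 73 71 h 48 (np.int64(159), np.int64(279))
nut 55 70 h 43 (np.int64(166), np.int64(279))
bowl 415.4 -228.3 r 97.5 n 280
handle (429.4020690917969, 161.14492797851562) (123.10282897949219, 108.12850952148438) 86.33952331542969 z 0.03271957411705539 306
  axis [-0.6939  0.72  ] ends z (y-low, y-high) [np.float64(0.03440088968419757), np.float64(0.03125506665228977)]
```

>>> jog_arm(
  moves=[
    [0, 0, 0, 0],
    [0, 0, 0, 0],
  ],
  newtons=7,
)

```text
clock: 33.38
position: [0.4139, -0.2641, 0.1937]
ee_rot: [2.261, 2.182, 0.0]
force: [0.6, -0.6, -1.9]
width: 0.218
gripper_force: 7.0
```

```bash
python3 - <<'E'
from h import *
st(); tilt()
E
```

```text
t 33.38 pos [ 0.4139 -0.2641  0.1937] F [ 0.6105 -0.5523 -1.936 ] w 0.218 g 7.0
toolx [ 0.0355  0.9994 -0.    ] tooly [ 0.9994 -0.0355  0.0001] z [ 0.0001 -0.     -1.    ]
q [-0.2061  0.3328  0.8635  1.998  -0.3111  0.9462  0.7798]
line (np.int64(221), np.float64(-32.7), array([ 0.0001, -0.1082]), array([ 0.0711, -0.0582]))
line (np.int64(217), np.float64(-122.2), array([ 0.0001, -0.0558]), array([ 0.0289, -0.0145]))
```

>>> jog_arm(
  moves=[
    [0, 0, 0, 0],
    [0, 0, 0, 0],
  ],
  newtons=7,
)

```text
clock: 33.67
position: [0.4138, -0.2644, 0.1937]
ee_rot: [2.261, 2.181, 0.0]
force: [0.0, -0.6, -2.5]
width: 0.22
gripper_force: 7.0
```

```bash
python3 - <<'E'
from h import *
st(); tilt()
d=np.load("last_side.npz"); c=d["c"].astype(int); P=d["P"]; b=(np.hypot(P[...,0]-.414,P[...,1]+.229)<.12)&(c[...,0]>c[...,2]+25); print("brown px near bowl",b.sum(),P[b].mean(0) if b.any() else "")
E
```

```text
t 33.67 pos [ 0.4138 -0.2644  0.1937] F [ 0.0371 -0.5653 -2.4937] w 0.220 g 7.0
toolx [0.0361 0.9993 0.    ] tooly [ 0.9993 -0.0361  0.    ] z [ 0.  0. -1.]
q [-0.2056  0.3329  0.8636  1.9979 -0.3113  0.9463  0.7799]
line (np.int64(286), np.float64(-32.6), array([ 0.0001, -0.0888]), array([ 0.0455, -0.0584]))
line (np.int64(223), np.float64(-121.4), array([ 0.0003, -0.0581]), array([ 0.0271, -0.0147]))
brown px near bowl 1616 [ 0.4162 -0.2003  0.0402]
```

```bash
cat >> h.py <<'E'
def brown(cx,cy,rad,z0,z1,cam="side",fresh=False):
    if fresh: snap(cam)
    d=np.load("last_%s.npz"%cam); c=d["c"].astype(int); P=d["P"]
    m=(np.hypot(P[...,0]-cx,P[...,1]-cy)<rad)&(P[...,2]>z0)&(P[...,2]<z1)&(c[...,0]>c[...,2]+25)&(c[...,0]<c[...,2]*4)
    n,l,s,ce=cv2.connectedComponentsWithStats(m.astype(np.uint8),connectivity=4)
    for i in range(1,n):
        if s[i,4]>15: p=P[l==i]; print(cam,"blob",s[i,4],p.mean(0),"min",p.min(0),"max",p.max(0))
E
python3 - <<'E'
from h import *
brown(.414,-.229,.09,.01,.08); print("-- pan"); brown(.414,-.2,.11,.085,.2)
snap("top"); brown(.414,-.229,.09,.01,.08,"top"); print("-- high"); brown(.414,-.2,.11,.085,.15,"top")
brown(.414,0,.12,.008,.06,"top")
E
```

```text
side blob 139 [ 0.4391 -0.2342  0.0462] min [ 0.4009 -0.295   0.0225] max [ 0.4685 -0.1769  0.0628]
-- pan
top blob 128 [ 0.4215 -0.1958  0.0462] min [ 0.405  -0.2126  0.0349] max [ 0.4382 -0.1809  0.0575]
top blob 22 [ 0.417  -0.2268  0.0377] min [ 0.4068 -0.2312  0.029 ] max [ 0.4261 -0.2231  0.0454]
-- high
top blob 313 [0.4179 0.1054 0.0328] min [0.354  0.0949 0.0147] max [0.4851 0.1195 0.0556]
```

>>> jog_arm(
  moves=[
    [0, 0, 0, 0],
    [0, 0, -0.02, 0],
    [0.01, 0, -0.04, 0],
    [0.04, 0.001, -0.04, 0],
    [0.09, 0.002, -0.04, 0],
    [0.145, 0.002, -0.04, 0],
    [0.2, 0.003, -0.04, 0],
    [0.255, 0.004, -0.04, 0],
    [0.31, 0.005, -0.04, 0],
    [0.36, 0.006, -0.03, 0],
    [0.39, 0.006, 0, 0],
    [0.395, 0.006, 0.02, 0],
    [0.395, 0.006, 0.033, 0],
    [0.395, 0.006, 0.034, 0],
  ],
  newtons=60,
)

```text
clock: 35.52
position: [0.4337, 0.1293, 0.1593]
ee_rot: [-2.262, -2.18, 0.002]
force: [-0.9, -0.1, -1.8]
width: 0.214
gripper_force: 60.0
```

```bash
python3 - <<'E'
from h import *
st(); tilt(); snap("top"); brown(.414,-.229,.09,.01,.085,"top"); d=np.load("last_top.npz"); meas(d["P"],d["c"])
E
```

```text
t 35.52 pos [0.4337 0.1293 0.1593] F [-0.9032 -0.06   -1.7836] w 0.214 g 60.0
toolx [ 0.0372  0.9993 -0.0009] tooly [ 0.9993 -0.0372 -0.001 ] z [-0.001  -0.0009 -1.    ]
q [-0.9533  0.2816  0.6773  2.115  -0.2396  0.8206 -0.1675]
line (np.int64(625), np.float64(-32.0), array([ 0.    , -0.0881]), array([ 0.0431, -0.0586]))
line (np.int64(324), np.float64(-121.6), array([ 0.    , -0.0585]), array([ 0.0263, -0.0146]))
top blob 127 [ 0.4316 -0.208   0.0413] min [ 0.4155 -0.2242  0.0305] max [ 0.4488 -0.1934  0.0502]
top blob 128 [ 0.4138 -0.2514  0.0398] min [ 0.3975 -0.2715  0.0119] max [ 0.4309 -0.236   0.0527]
top blob 128 [ 0.39   -0.2171  0.0404] min [ 0.3741 -0.2374  0.0116] max [ 0.4072 -0.2022  0.0531]
bowl 415.7 -228.9 r 97.8 n 553
handle (432.4429626464844, 89.25839233398438) (23.950658798217773, 17.03851318359375) 88.51764678955078 z 0.20910457519647316 80
  axis [-0.0634  0.998 ] ends z (y-low, y-high) [np.float64(0.20466223199161734), np.float64(0.20893692555483473)]
```

>>> jog_arm(
  moves=[
    [0, 0, 0.02, 0],
    [0, 0, 0.036, 0],
    [-0.008, 0, 0.043, 0],
    [-0.02, 0, 0.049, 0],
    [-0.034, 0, 0.055, 0],
    [-0.046, 0, 0.06, 0],
    [-0.058, 0, 0.065, 0],
    [-0.068, 0, 0.069, 0],
    [-0.078, 0, 0.072, 0],
    [-0.078, 0, 0.072, 0],
  ],
  newtons=7,
)

```text
clock: 36.88
position: [0.4311, 0.0512, 0.0876]
ee_rot: [2.263, 2.179, -0.001]
force: [-0.3, -0.5, -1.6]
width: 0.215
gripper_force: 7.0
```

```bash
python3 - <<'E'
from h import *
st(); tilt(); nuts()
E
```

```text
t 36.88 pos [0.4311 0.0512 0.0876] F [-0.3112 -0.4838 -1.5561] w 0.215 g 7.0
toolx [ 0.0375  0.9993 -0.0004] tooly [ 0.9993 -0.0375 -0.0003] z [-0.0003 -0.0004 -1.    ]
q [-0.7084  0.3807  0.5997  2.2272 -0.3646  0.6275  0.1194]
line (np.int64(471), np.float64(-4.2), array([ 0.0303, -0.0573]), array([ 0.0869, -0.0489]))
line (np.int64(352), np.float64(-94.4), array([ 0.0307, -0.0488]), array([ 0.0377, -0.012 ]))
nut 57 -70 h 50 (np.int64(166), np.int64(227))
nut 7 -71 h 50 (np.int64(184), np.int64(227))
nut -13 -71 h 50 (np.int64(191), np.int64(227))
nut -35 -71 h 54 (np.int64(199), np.int64(227))
nut -57 -71 h 55 (np.int64(207), np.int64(227))
nut 89 -49 h 44 (np.int64(155), np.int64(235))
nut 64 -44 h 42 (np.int64(164), np.int64(237))
nut 47 -41 h 42 (np.int64(170), np.int64(238))
nut 18 -33 h 45 (np.int64(180), np.int64(241))
nut 66 -5 h 73 (np.int64(160), np.int64(251))
nut 14 18 h 44 (np.int64(181), np.int64(260))
nut -129 16 h 501 (np.int64(211), np.int64(261))
nut 19 32 h 44 (np.int64(179), np.int64(265))
nut 90 47 h 52 (np.int64(153), np.int64(270))
nut 50 51 h 43 (np.int64(168), np.int64(272))
nut 81 71 h 51 (np.int64(156), np.int64(279))
nut 65 70 h 49 (np.int64(162), np.int64(279))
nut 25 70 h 41 (np.int64(177), np.int64(279))
nut -128 70 h 569 (np.int64(205), np.int64(294))
```

>>> jog_arm(
  moves=[
    [0, 0, 0, 0],
    [0, 0, 0, 0],
    [0.02, 0, 0.0015, 0],
    [0.04, 0, 0.003, 0],
    [0.06, 0, 0.0045, 0],
    [0.075, 0, 0.0055, 0],
    [0.087, 0, 0.0063, 0],
    [0.098, 0, 0.007, 0],
    [0.108, 0, 0.0078, 0],
    [0.115, 0, 0.0083, 0],
    [0.115, 0, 0.0083, 0],
  ],
  newtons=60,
)

```text
clock: 38.35
position: [0.4355, 0.1679, 0.0794]
ee_rot: [-2.26, -2.182, -0.001]
force: [0.2, 0.4, -1.6]
width: 0.214
gripper_force: 60.0
```

>>> jog_arm(
  moves=[
    [0.006, 0, 0.0004, 0],
    [0.012, 0, 0.0008, 0],
    [0.012, 0, 0.0008, 0],
  ],
)

```text
clock: 38.72
position: [0.4359, 0.1799, 0.0786]
ee_rot: [-2.26, -2.182, -0.001]
force: [0.1, 1.3, -1.6]
width: 0.214
gripper_force: 60.0
```

>>> jog_arm(
  moves=[
    [0.005, 0, 0.0003, 0],
    [0.01, 0, 0.0006, 0],
    [0.01, 0, 0.0006, 0],
  ],
)

```text
clock: 39.1
position: [0.4361, 0.1889, 0.078]
ee_rot: [2.261, 2.18, -0.001]
force: [-0.8, -3.1, 2.4]
width: 0.21
gripper_force: 60.0
```

```bash
python3 - <<'E'
from h import *
st(); tilt()
E
```

```text
t 39.10 pos [0.4361 0.1889 0.078 ] F [-0.7619 -3.1381  2.4468] w 0.210 g 60.0
toolx [ 0.0365  0.9993 -0.0005] tooly [ 0.9993 -0.0365 -0.0003] z [-0.0003 -0.0005 -1.    ]
q [-0.9559  0.4544  0.5777  2.1406 -0.4047  0.6532 -0.1345]Traceback (most recent call last):
  File "<stdin>", line 2, in <module>
  File "h.py", line 51, in tilt
    i,j=rng.choice(len(A),2,replace=False); d=A[j]-A[i]; n=np.array([-d[1],d[0]])/(np.linalg.norm(d)+1e-9)
        ~~~~~~~~~~^^^^^^^^^^^^^^^^^^^^^^^^
  File "numpy/random/_generator.pyx", line 864, in numpy.random._generator.Generator.choice
ValueError: a must be a positive integer unless no samples are taken
```

>>> jog_arm(
  moves=[
    [-0.003, 0, 0, 0],
    [-0.003, 0, -0.002, 0],
    [-0.003, 0, -0.006, 0],
    [-0.003, 0, -0.012, 0],
    [-0.003, 0, -0.02, 0],
    [-0.003, 0, -0.03, 0],
    [-0.003, 0, -0.041, 0],
    [-0.003, 0, -0.053, 0],
    [-0.003, 0, -0.066, 0],
    [-0.003, 0, -0.08, 0],
    [-0.003, 0, -0.094, 0],
    [-0.003, 0, -0.106, 0],
    [-0.003, 0, -0.115, 0],
    [-0.003, 0, -0.118, 0],
    [-0.003, 0, -0.118, 0],
  ],
)

```text
clock: 41.02
position: [0.436, 0.1862, 0.196]
ee_rot: [-2.261, -2.181, -0.0]
force: [-0.5, -0.6, -2.1]
width: 0.214
gripper_force: 60.0
```

```bash
python3 - <<'E'
from h import *
s=st(); tilt(); p=s["position"]; M=R.from_rotvec(s["ee_rot"]).as_matrix(); q=np.array(p)+M[:,0]*.065
brown(q[0],q[1],.08,p[2]-.07,p[2]+.0)
print("left in trough (side)"); brown(.44,.25,.11,.03,.1)
E
```

```text
t 41.02 pos [0.436  0.1862 0.196 ] F [-0.5453 -0.5779 -2.1242] w 0.214 g 60.0
toolx [0.0359 0.9994 0.0001] tooly [ 0.9994 -0.0359 -0.0001] z [-0.0001  0.0001 -1.    ]
q [-1.0857  0.2647  0.7073  2.0255 -0.2148  0.9242 -0.3012]
line (np.int64(400), np.float64(-93.3), array([ 0.0315, -0.0522]), array([ 0.0368, -0.012 ]))
line (np.int64(327), np.float64(-4.1), array([ 0.0293, -0.0578]), array([ 0.0868, -0.0499]))
side blob 286 [0.4609 0.2629 0.1683] min [0.4421 0.2161 0.1445] max [0.4791 0.2742 0.1812]
side blob 284 [0.4089 0.2626 0.1687] min [0.3906 0.2203 0.1489] max [0.4263 0.2738 0.1813]
side blob 53 [0.4363 0.3269 0.1504] min [0.4084 0.3234 0.1485] max [0.4603 0.3305 0.1525]
left in trough (side)
side blob 78 [0.5117 0.2007 0.075 ] min [0.5069 0.1674 0.0331] max [0.5171 0.2312 0.0826]
side blob 81 [0.3627 0.2059 0.0752] min [0.3564 0.1717 0.0338] max [0.3668 0.2378 0.0827]
side blob 1948 [0.4434 0.3327 0.0653] min [0.3691 0.3277 0.03  ] max [0.517  0.3371 0.0999]
```

>>> jog_arm(
  moves=[
    [-0.003, 0, 0, 0],
    [-0.012, 0, 0, 0],
    [-0.026, 0, 0, 0],
    [-0.046, -0.001, 0, 0],
    [-0.072, -0.001, 0, 0],
    [-0.104, -0.001, 0, 0],
    [-0.142, -0.002, 0, 0],
    [-0.182, -0.002, 0, 0],
    [-0.222, -0.003, 0, 0],
    [-0.262, -0.003, 0, 0],
    [-0.302, -0.004, 0, 0],
    [-0.34, -0.005, 0, 0],
    [-0.372, -0.005, 0, 0],
    [-0.4, -0.006, 0, 0],
    [-0.42, -0.006, 0, 0],
    [-0.435, -0.006, 0, 0],
    [-0.444, -0.006, 0, 0],
    [-0.449, -0.006, 0, 0],
    [-0.451, -0.006, 0, 0],
    [-0.451, -0.006, 0, 0],
  ],
)

```text
clock: 43.58
position: [0.4138, -0.2641, 0.196]
ee_rot: [-2.26, -2.181, -0.0]
force: [0.4, 0.3, -2.4]
width: 0.214
gripper_force: 60.0
```

>>> jog_arm(
  moves=[
    [0, 0, 0, 0],
    [0, 0, 0, 0],
    [0, 0, 0, 0],
    [0, 0, 0, 0],
  ],
  newtons=6,
)

```text
clock: 44.08
position: [0.4138, -0.2643, 0.196]
ee_rot: [-2.261, -2.181, -0.0]
force: [0.4, 1.6, -2.0]
width: 0.219
gripper_force: 6.0
```

```bash
python3 - <<'E'
from h import *
st(); tilt(); brown(.414,-.2,.11,.085,.2); print("trough"); nuts(); print("bowl");brown(.414,-.229,.09,.01,.08,"top"); d=np.load("last_top.npz"); meas(d["P"],d["c"])
E
```

```text
t 44.08 pos [ 0.4138 -0.2643  0.196 ] F [ 0.3643  1.561  -2.0015] w 0.219 g 6.0
toolx [0.0359 0.9994 0.0001] tooly [ 0.9994 -0.0359  0.    ] z [ 0.      0.0001 -1.    ]
q [-0.2053  0.3286  0.8613  1.9949 -0.3056  0.9508  0.7741]
line (np.int64(247), np.float64(-36.1), array([ 0.0001, -0.0929]), array([ 0.0401, -0.0631]))
line (np.int64(199), np.float64(-124.9), array([ 0.    , -0.0548]), array([ 0.0257, -0.0184]))
trough
nut 71 -70 h 51 (np.int64(161), np.int64(227))
nut 26 -71 h 51 (np.int64(177), np.int64(227))
nut 12 -71 h 50 (np.int64(182), np.int64(227))
nut -16 -71 h 53 (np.int64(192), np.int64(227))
nut -30 -71 h 54 (np.int64(197), np.int64(227))
nut 50 -57 h 42 (np.int64(169), np.int64(232))
nut 89 -51 h 44 (np.int64(155), np.int64(234))
nut 68 -29 h 59 (np.int64(161), np.int64(242))
nut 88 19 h 49 (np.int64(154), np.int64(260))
nut 56 19 h 43 (np.int64(166), np.int64(260))
nut 89 39 h 45 (np.int64(154), np.int64(267))
nut 58 51 h 44 (np.int64(165), np.int64(272))
nut 83 71 h 55 (np.int64(155), np.int64(279))
nut 41 70 h 44 (np.int64(171), np.int64(279))
nut 25 70 h 39 (np.int64(177), np.int64(279))
bowl
top blob 515 [ 0.4344 -0.2057  0.0466] min [ 0.3859 -0.2381  0.0124] max [ 0.4847 -0.1722  0.067 ]
bowl 441.0 -229.1 r 97.8 n 302
handle (427.62713623046875, 172.65084838867188) (145.5927276611328, 105.92134094238281) 86.98737335205078 z 0.03214246566183254 318
  axis [-0.5491  0.8357] ends z (y-low, y-high) [np.float64(0.034072691553097154), np.float64(0.030616138904943236)]
```

>>> jog_arm(
  moves=[
    [0, 0, 0, 0],
    [0, 0, -0.02, 0],
    [0.01, 0, -0.035, 0],
    [0.04, 0.001, -0.035, 0],
    [0.09, 0.002, -0.035, 0],
    [0.145, 0.002, -0.035, 0],
    [0.2, 0.003, -0.035, 0],
    [0.255, 0.004, -0.035, 0],
    [0.31, 0.005, -0.035, 0],
    [0.36, 0.006, -0.025, 0],
    [0.39, 0.006, 0, 0],
    [0.394, 0.006, 0.02, 0],
    [0.394, 0.006, 0.036, 0],
    [0.394, 0.006, 0.037, 0],
  ],
  newtons=60,
)

```text
clock: 45.92
position: [0.4333, 0.1288, 0.1583]
ee_rot: [-2.261, -2.181, 0.003]
force: [-0.8, -0.2, -2.0]
width: 0.216
gripper_force: 60.0
```

```bash
python3 - <<'E'
from h import *
st(); tilt(); snap("top"); brown(.441,-.229,.09,.01,.095,"top"); d=np.load("last_top.npz"); meas(d["P"],d["c"])
E
```

```text
t 45.92 pos [0.4333 0.1288 0.1583] F [-0.8123 -0.1935 -2.0308] w 0.216 g 60.0
toolx [ 0.0363  0.9993 -0.0014] tooly [ 0.9993 -0.0363 -0.0017] z [-0.0018 -0.0013 -1.    ]
q [-0.9492  0.2824  0.6731  2.1165 -0.2392  0.8186 -0.1665]
line (np.int64(561), np.float64(-35.5), array([ 0.    , -0.0931]), array([ 0.0382, -0.063 ]))
line (np.int64(266), np.float64(-124.5), array([ 0.    , -0.0542]), array([ 0.0257, -0.0174]))
top blob 668 [ 0.4378 -0.2155  0.0443] min [ 0.3859 -0.273   0.0103] max [ 0.4847 -0.1705  0.0648]
bowl 441.6 -229.6 r 98.0 n 530
handle (432.38690185546875, 88.30535125732422) (22.218095779418945, 16.977970123291016) 88.66781616210938 z 0.2087132554620651 78
  axis [0.0286 0.9996] ends z (y-low, y-high) [np.float64(0.2035315136302757), np.float64(0.2085594174885344)]
```

>>> jog_arm(
  moves=[
    [0, 0, 0.015, 0],
    [0, 0, 0.03, 0],
    [-0.008, 0, 0.037, 0],
    [-0.022, 0, 0.044, 0],
    [-0.036, 0, 0.051, 0],
    [-0.048, 0, 0.056, 0],
    [-0.058, 0, 0.061, 0],
    [-0.068, 0, 0.065, 0],
    [-0.076, 0, 0.068, 0],
    [-0.078, 0, 0.069, 0],
    [-0.078, 0, 0.069, 0],
  ],
  newtons=7,
)

```text
clock: 47.4
position: [0.4312, 0.0509, 0.09]
ee_rot: [2.261, 2.181, -0.0]
force: [-0.5, -0.9, 0.9]
width: 0.217
gripper_force: 7.0
```

```bash
python3 - <<'E'
from h import *
st(); tilt()
E
```

```text
t 47.40 pos [0.4312 0.0509 0.09  ] F [-0.4778 -0.8969  0.9098] w 0.217 g 7.0
toolx [ 0.0364  0.9993 -0.0002] tooly [ 0.9993 -0.0364 -0.    ] z [-0.     -0.0002 -1.    ]
q [-0.71    0.3757  0.6018  2.2252 -0.3584  0.6331  0.1154]
line (np.int64(468), np.float64(-4.5), array([ 0.0299, -0.0597]), array([ 0.0868, -0.0508]))
line (np.int64(357), np.float64(-94.5), array([ 0.0309, -0.0506]), array([ 0.0379, -0.0121]))
```

>>> jog_arm(
  moves=[
    [0, 0, 0, 0],
    [0, 0, 0, 0],
    [0.025, 0, 0.0018, 0],
    [0.05, 0, 0.0035, 0],
    [0.075, 0, 0.0053, 0],
    [0.095, 0, 0.0067, 0],
    [0.11, 0, 0.0077, 0],
    [0.122, 0, 0.0086, 0],
    [0.132, 0, 0.0093, 0],
    [0.14, 0, 0.0099, 0],
    [0.14, 0, 0.0099, 0],
  ],
  newtons=60,
)

```text
clock: 48.82
position: [0.4364, 0.1917, 0.0801]
ee_rot: [-2.261, -2.181, -0.001]
force: [0.2, -0.4, -2.8]
width: 0.213
gripper_force: 60.0
```

>>> jog_arm(
  moves=[
    [0.005, 0, 0.0004, 0],
    [0.01, 0, 0.0007, 0],
    [0.01, 0, 0.0007, 0],
  ],
)

```text
clock: 49.2
position: [0.4365, 0.1989, 0.0796]
ee_rot: [2.262, 2.178, -0.003]
force: [-0.6, -10.2, 8.0]
width: 0.215
gripper_force: 60.0
```

>>> jog_arm(
  moves=[
    [0.003, 0, 0, 0],
    [0.005, 0, 0, 0],
    [0.005, 0, 0, 0],
  ],
)

```text
clock: 49.58
position: [0.4368, 0.2025, 0.0796]
ee_rot: [2.264, 2.175, -0.004]
force: [-1.1, -13.8, 9.4]
width: 0.212
gripper_force: 60.0
```

>>> jog_arm(
  moves=[
    [-0.002, 0, 0.002, 0],
    [-0.004, 0, 0.005, 0],
    [-0.006, 0, 0.008, 0],
    [-0.006, 0, 0.008, 0],
  ],
  newtons=8,
)

```text
clock: 50.08
position: [0.4368, 0.1996, 0.0717]
ee_rot: [-2.263, -2.18, -0.0]
force: [-0.8, -3.3, 6.8]
width: 0.22
gripper_force: 8.0
```

>>> jog_arm(
  moves=[
    [0, 0, 0, 0],
    [0, 0, 0, 0],
    [0, 0, -0.006, 0],
    [0, 0, -0.012, 0],
    [0, 0, -0.02, 0],
    [0, 0, -0.03, 0],
    [0, 0, -0.041, 0],
    [0, 0, -0.053, 0],
    [0, 0, -0.066, 0],
    [0, 0, -0.08, 0],
    [0, 0, -0.094, 0],
    [0, 0, -0.108, 0],
    [0, 0, -0.118, 0],
    [0, 0, -0.123, 0],
    [0, 0, -0.123, 0],
  ],
  newtons=60,
)

```text
clock: 51.95
position: [0.4367, 0.2008, 0.1949]
ee_rot: [-2.26, -2.182, -0.002]
force: [0.5, -0.9, -2.5]
width: 0.213
gripper_force: 60.0
```

```bash
python3 - <<'E'
from h import *
s=st(); tilt(); p=s["position"]; M=R.from_rotvec(s["ee_rot"]).as_matrix(); q=np.array(p)+M[:,0]*.065
brown(q[0],q[1],.08,p[2]-.07,p[2]+.0)
E
```

```text
t 51.95 pos [0.4367 0.2008 0.1949] F [ 0.5327 -0.9482 -2.452 ] w 0.213 g 60.0
toolx [0.0354 0.9994 0.0011] tooly [ 0.9994 -0.0354  0.0007] z [ 0.0007  0.0011 -1.    ]
q [-1.1009  0.2775  0.7003  2.0131 -0.2238  0.9251 -0.3192]
line (np.int64(479), np.float64(-90.0), array([ 0.0325, -0.0476]), array([ 0.0376, -0.012 ]))
line (np.int64(353), np.float64(-0.1), array([ 0.0314, -0.0484]), array([ 0.089 , -0.0431]))
side blob 637 [0.4085 0.2928 0.1745] min [0.3703 0.2346 0.1457] max [0.4455 0.3088 0.1875]
side blob 631 [0.4405 0.3317 0.141 ] min [0.3882 0.3225 0.1249] max [0.4921 0.3362 0.1528]
```

>>> jog_arm(
  moves=[
    [-0.003, 0, 0, 0],
    [-0.011, 0, 0, 0],
    [-0.025, 0.001, 0, 0],
    [-0.045, 0.002, 0, 0],
    [-0.071, 0.003, 0, 0],
    [-0.104, 0.004, 0, 0],
    [-0.144, 0.006, 0, 0],
    [-0.186, 0.008, 0, 0],
    [-0.228, 0.01, 0, 0],
    [-0.27, 0.012, 0, 0],
    [-0.312, 0.014, 0, 0],
    [-0.352, 0.016, 0, 0],
    [-0.386, 0.018, 0, 0],
    [-0.414, 0.019, 0, 0],
    [-0.435, 0.02, 0, 0],
    [-0.45, 0.021, 0, 0],
    [-0.459, 0.021, 0, 0],
    [-0.463, 0.021, 0, 0],
    [-0.464, 0.021, 0, 0],
    [-0.464, 0.021, 0, 0],
  ],
)

```text
clock: 54.5
position: [0.441, -0.2638, 0.1944]
ee_rot: [-2.26, -2.182, -0.0]
force: [0.3, 0.4, -1.5]
width: 0.216
gripper_force: 60.0
```

```bash
python3 - <<'E'
from h import *
s=st(); brown(.441,-.2,.11,.13,.2,fresh=True); print("trough"); nuts(); d=np.load("last_top.npz"); meas(d["P"],d["c"])
E
```

```text
t 54.50 pos [ 0.441  -0.2638  0.1944] F [ 0.292   0.4351 -1.4558] w 0.216 g 60.0
toolx [0.0352 0.9994 0.0004] tooly [ 0.9994 -0.0352 -0.    ] z [ 0.      0.0004 -1.    ]
q [-0.1843  0.3684  0.8246  1.9442 -0.3274  0.967   0.7609]
side blob 132 [ 0.4317 -0.1775  0.1719] min [ 0.4123 -0.2313  0.1469] max [ 0.4497 -0.1649  0.1862]
trough
nut 86 -70 h 48 (np.int64(156), np.int64(227))
nut 60 -71 h 48 (np.int64(165), np.int64(227))
nut 37 -71 h 51 (np.int64(173), np.int64(227))
nut 17 -71 h 52 (np.int64(180), np.int64(227))
nut -1 -71 h 48 (np.int64(187), np.int64(227))
nut 49 -57 h 47 (np.int64(169), np.int64(232))
nut -9 -50 h 44 (np.int64(190), np.int64(235))
nut 89 -41 h 43 (np.int64(155), np.int64(238))
nut 89 -16 h 50 (np.int64(154), np.int64(247))
nut 90 9 h 46 (np.int64(154), np.int64(256))
nut 89 28 h 46 (np.int64(154), np.int64(263))
nut 89 41 h 43 (np.int64(154), np.int64(268))
nut 52 51 h 47 (np.int64(167), np.int64(272))
nut 89 58 h 45 (np.int64(154), np.int64(274))
nut 74 71 h 48 (np.int64(159), np.int64(279))
nut 49 70 h 47 (np.int64(168), np.int64(279))
nut 27 70 h 42 (np.int64(176), np.int64(279))
bowl 442.8 -229.1 r 97.5 n 282
handle (426.13751220703125, 168.61474609375) (139.42727661132812, 104.69380950927734) 88.74530792236328 z 0.032141315818284104 359
  axis [-0.6457  0.7636] ends z (y-low, y-high) [np.float64(0.033589945202408086), np.float64(0.030842382325291018)]
```

>>> jog_arm(
  moves=[
    [0, 0, 0, 0],
    [0, 0, 0, 0],
    [0, 0, 0, 0],
    [0, 0, 0, 0],
    [0, 0, 0, 0],
  ],
  newtons=6,
)

```text
clock: 55.22
position: [0.4408, -0.2644, 0.1944]
ee_rot: [-2.261, -2.181, -0.0]
force: [-0.3, 0.0, -2.2]
width: 0.22
gripper_force: 6.0
```

```bash
python3 - <<'E'
from h import *
s=st(); tilt(); brown(.441,-.2,.11,.085,.2)
E
```

```text
t 55.23 pos [ 0.4408 -0.2644  0.1944] F [-0.2986  0.0002 -2.2421] w 0.220 g 6.0
toolx [0.0362 0.9993 0.0001] tooly [ 0.9993 -0.0362  0.    ] z [ 0.  0. -1.]
q [-0.1835  0.3686  0.825   1.9439 -0.3274  0.9671  0.761 ]
line (np.int64(273), np.float64(-28.5), array([ 0.0001, -0.0849]), array([ 0.0466, -0.0562]))
line (np.int64(243), np.float64(-119.7), array([ 0.0003, -0.0565]), array([ 0.0282, -0.0121]))
```

>>> jog_arm(
  moves=[
    [0, 0, 0, 0],
    [0, 0, -0.02, 0],
    [0.01, -0.001, -0.035, 0],
    [0.04, -0.002, -0.035, 0],
    [0.09, -0.005, -0.035, 0],
    [0.145, -0.008, -0.035, 0],
    [0.2, -0.011, -0.035, 0],
    [0.255, -0.014, -0.035, 0],
    [0.31, -0.017, -0.035, 0],
    [0.345, -0.019, -0.025, 0],
    [0.362, -0.02, 0, 0],
    [0.362, -0.02, 0.02, 0],
    [0.362, -0.02, 0.035, 0],
    [0.362, -0.02, 0.036, 0],
  ],
  newtons=60,
)

```text
clock: 57.02
position: [0.4334, 0.0976, 0.1578]
ee_rot: [-2.262, -2.18, 0.003]
force: [0.3, -1.0, -1.2]
width: 0.213
gripper_force: 60.0
```

```bash
python3 - <<'E'
from h import *
s=st(); tilt(); snap("top"); brown(.442,-.229,.09,.01,.095,"top"); nuts(); d=np.load("last_top.npz"); meas(d["P"],d["c"])
E
```

```text
t 57.02 pos [0.4334 0.0976 0.1578] F [ 0.3497 -0.9515 -1.1612] w 0.213 g 60.0
toolx [ 0.037   0.9993 -0.001 ] tooly [ 0.9993 -0.037  -0.0014] z [-0.0014 -0.001  -1.    ]
q [-0.904   0.2715  0.6938  2.1353 -0.2379  0.8113 -0.0998]
line (np.int64(580), np.float64(-30.0), array([ 0.0001, -0.0844]), array([ 0.0454, -0.0544]))
line (np.int64(351), np.float64(-119.3), array([ 0.0002, -0.0546]), array([ 0.026 , -0.0122]))
top blob 804 [ 0.4453 -0.2118  0.0475] min [ 0.386  -0.2756  0.0113] max [ 0.5036 -0.1705  0.0713]
nut -119 -70 h 231 (np.int64(223), np.int64(223))
nut 85 -70 h 51 (np.int64(156), np.int64(227))
nut 63 -70 h 49 (np.int64(164), np.int64(227))
nut 35 -71 h 49 (np.int64(174), np.int64(227))
nut 46 -54 h 47 (np.int64(170), np.int64(233))
nut 41 -41 h 44 (np.int64(172), np.int64(238))
nut 90 -35 h 49 (np.int64(154), np.int64(240))
nut 90 -8 h 47 (np.int64(154), np.int64(250))
nut 89 33 h 47 (np.int64(154), np.int64(265))
nut -84 33 h 569 (np.int64(179), np.int64(271))
nut 89 52 h 53 (np.int64(153), np.int64(272))
nut 60 51 h 46 (np.int64(164), np.int64(272))
nut 90 65 h 51 (np.int64(153), np.int64(277))
nut 71 71 h 47 (np.int64(160), np.int64(279))
nut 57 70 h 48 (np.int64(165), np.int64(279))
nut -122 71 h 619 (np.int64(196), np.int64(297))
nut -129 71 h 619 (np.int64(201), np.int64(297))
bowl 441.0 -229.7 r 97.8 n 522
handle (432.7163391113281, 53.342124938964844) (24.33681297302246, 19.402332305908203) 88.49156951904297 z 0.20783212494232794 84
  axis [0.082  0.9966] ends z (y-low, y-high) [np.float64(0.20504137731718614), np.float64(0.2065363884062313)]
```

>>> jog_arm(
  moves=[
    [0, 0, 0.02, 0],
    [0, 0, 0.037, 0],
    [-0.006, 0, 0.044, 0],
    [-0.016, 0, 0.05, 0],
    [-0.026, 0, 0.055, 0],
    [-0.036, 0, 0.06, 0],
    [-0.044, -0.0005, 0.064, 0],
    [-0.052, -0.0005, 0.068, 0],
    [-0.058, -0.0005, 0.07, 0],
    [-0.059, -0.0005, 0.071, 0],
    [-0.059, -0.0005, 0.071, 0],
  ],
  newtons=7,
)

```text
clock: 58.55
position: [0.4313, 0.0389, 0.0875]
ee_rot: [2.262, 2.18, -0.0]
force: [-0.2, -0.2, -1.8]
width: 0.22
gripper_force: 7.0
```

```bash
python3 - <<'E'
from h import *
st(); tilt()
E
```

```text
t 58.55 pos [0.4313 0.0389 0.0875] F [-0.2286 -0.2117 -1.803 ] w 0.220 g 7.0
toolx [ 0.0365  0.9993 -0.0002] tooly [ 0.9993 -0.0365  0.    ] z [ 0.     -0.0002 -1.    ]
q [-0.6884  0.3812  0.6104  2.2306 -0.3716  0.6268  0.1567]
line (np.int64(454), np.float64(-4.4), array([ 0.0277, -0.0559]), array([ 0.0842, -0.0471]))
line (np.int64(318), np.float64(-94.0), array([ 0.028 , -0.0524]), array([ 0.0351, -0.0121]))
```

>>> jog_arm(
  moves=[
    [0, 0, 0, 0],
    [0, 0, 0, 0],
    [0.015, 0, 0.001, 0],
    [0.03, 0, 0.002, 0],
    [0.043, -0.0005, 0.0032, 0],
    [0.043, -0.0005, 0.0032, 0],
  ],
  newtons=60,
)

```text
clock: 59.35
position: [0.4324, 0.0839, 0.0842]
ee_rot: [-2.258, -2.184, -0.001]
force: [0.1, 0.9, 0.0]
width: 0.21
gripper_force: 60.0
```

>>> jog_arm(
  moves=[
    [0, 0, 0, 0],
    [0, 0, 0, 0],
    [0, 0, 0, 0],
    [0.001, 0, -0.006, 0],
    [0.001, 0, -0.009, 0],
    [0.001, 0, -0.009, 0],
  ],
  hand=0.03,
)

```text
clock: 60.1
position: [0.4326, 0.0833, 0.0936]
ee_rot: [2.261, 2.181, 0.001]
force: [0.2, -0.5, -0.5]
width: 0.326
gripper_force: 0.0
```

>>> jog_arm(
  moves=[
    [0, 0, 0, 0],
    [0, 0, 0, 0],
    [0, 0, 0, 0],
    [0, 0, 0, 0],
  ],
  hand=0,
)

```text
clock: 60.6
position: [0.4323, 0.0832, 0.0932]
ee_rot: [-2.261, -2.181, 0.0]
force: [-0.4, 0.5, 0.4]
width: 0.213
gripper_force: 60.0
```

```bash
python3 - <<'E'
from h import *
st(); tilt(); nuts()
E
```

```text
t 60.60 pos [0.4323 0.0832 0.0932] F [-0.3927  0.5491  0.4441] w 0.213 g 60.0
toolx [ 0.0361  0.9993 -0.    ] tooly [ 0.9993 -0.0361 -0.0001] z [-0.0001 -0.     -1.    ]
q [-0.7919  0.3809  0.6187  2.2096 -0.3647  0.6492  0.0513]
line (np.int64(504), np.float64(-4.3), array([ 0.0288, -0.0647]), array([ 0.0855, -0.056 ]))
line (np.int64(443), np.float64(-93.7), array([ 0.029 , -0.0618]), array([ 0.037 , -0.0121]))
nut -110 -67 h 164 (np.int64(222), np.int64(226))
nut -122 -67 h 164 (np.int64(227), np.int64(226))
nut 85 -70 h 50 (np.int64(156), np.int64(227))
nut 68 -70 h 52 (np.int64(162), np.int64(227))
nut 54 -71 h 50 (np.int64(167), np.int64(227))
nut 35 -71 h 49 (np.int64(174), np.int64(227))
nut 18 -71 h 50 (np.int64(180), np.int64(227))
nut 2 -71 h 48 (np.int64(186), np.int64(227))
nut -18 -71 h 51 (np.int64(193), np.int64(227))
nut 40 -52 h 46 (np.int64(172), np.int64(234))
nut 90 -29 h 49 (np.int64(154), np.int64(242))
nut 86 -2 h 49 (np.int64(155), np.int64(252))
nut 89 11 h 46 (np.int64(154), np.int64(257))
nut 90 28 h 54 (np.int64(153), np.int64(263))
nut 90 52 h 52 (np.int64(153), np.int64(272))
nut 61 52 h 45 (np.int64(164), np.int64(272))
nut 89 71 h 54 (np.int64(153), np.int64(279))
nut 76 71 h 48 (np.int64(158), np.int64(279))
nut -128 70 h 590 (np.int64(203), np.int64(295))
```

>>> jog_arm(
  moves=[
    [0.02, 0, 0.0014, 0],
    [0.04, 0, 0.0028, 0],
    [0.06, 0, 0.0042, 0],
    [0.075, 0, 0.0053, 0],
    [0.088, 0, 0.0062, 0],
    [0.098, 0, 0.0069, 0],
    [0.106, 0, 0.0075, 0],
    [0.112, 0, 0.0079, 0],
    [0.112, 0, 0.0079, 0],
  ],
)

```text
clock: 61.82
position: [0.4365, 0.1958, 0.0853]
ee_rot: [-2.261, -2.181, -0.001]
force: [1.3, -0.0, 0.5]
width: 0.213
gripper_force: 60.0
```

>>> jog_arm(
  moves=[
    [0.004, 0, 0.0003, 0],
    [0.008, 0, 0.0005, 0],
    [0.008, 0, 0.0005, 0],
  ],
)

```text
clock: 62.2
position: [0.4367, 0.2004, 0.085]
ee_rot: [2.263, 2.177, -0.003]
force: [-1.1, -12.6, 11.9]
width: 0.214
gripper_force: 60.0
```

>>> jog_arm(
  moves=[
    [0.004, 0.002, 0, 0],
    [0.006, -0.002, 0, 0],
    [0.008, 0.002, 0, 0],
    [0.01, -0.002, 0, 0],
    [0.01, 0.002, 0, 0],
    [0.01, 0, 0, 0],
  ],
)

```text
clock: 62.95
position: [0.4364, 0.2018, 0.0851]
ee_rot: [2.267, 2.167, -0.016]
force: [-1.2, -43.3, 32.7]
width: 0.213
gripper_force: 60.1
```

```bash
python3 - <<'E'
from h import *
st()
c,P=snap("side"); brown(.4374,.29,.075,.03,.148)
c,P=snap("top"); brown(.4374,.29,.075,.035,.12,"top")
E
```

```text
t 62.95 pos [0.4364 0.2018 0.0851] F [ -1.2391 -43.2671  32.7433] w 0.213 g 60.1
toolx [ 0.0452  0.9989 -0.0109] tooly [ 0.999  -0.0453 -0.0032] z [-0.0037 -0.0107 -0.9999]
q [-1.0035  0.4578  0.607   2.1173 -0.3953  0.6869 -0.1776]
side blob 2967 [0.4385 0.3329 0.0911] min [0.3756 0.3282 0.03  ] max [0.5012 0.3383 0.148 ]
top blob 16 [0.5106 0.2976 0.0665] min [0.5085 0.2826 0.0456] max [0.5122 0.3125 0.0866]
```

>>> jog_arm(
  moves=[
    [-0.004, 0, 0, 0],
    [-0.009, 0, 0, 0],
    [-0.012, 0, 0, 0],
    [-0.012, 0, 0, 0],
  ],
)

```text
clock: 63.55
position: [0.4364, 0.2004, 0.0849]
ee_rot: [-2.262, -2.18, 0.001]
force: [-1.2, -6.4, 7.0]
width: 0.214
gripper_force: 60.0
```

>>> jog_arm(
  moves=[
    [-0.001, 0, 0.004, 0],
    [-0.002, 0, 0.008, 0],
    [-0.003, 0, 0.012, 0],
    [-0.004, 0, 0.016, 0],
    [-0.004, 0, 0.018, 0],
    [-0.004, 0, 0.018, 0],
  ],
  newtons=6,
)

```text
clock: 64.3
position: [0.4363, 0.1974, 0.0668]
ee_rot: [-2.261, -2.181, 0.0]
force: [-0.4, -2.9, 4.2]
width: 0.218
gripper_force: 6.0
```

>>> jog_arm(
  moves=[
    [0, 0, 0, 0],
    [0, 0, 0, 0],
    [0, 0, -0.006, 0],
    [0, 0, -0.012, 0],
    [0, 0, -0.02, 0],
    [0, 0, -0.03, 0],
    [0, 0, -0.041, 0],
    [0, 0, -0.053, 0],
    [0, 0, -0.066, 0],
    [0, 0, -0.08, 0],
    [0, 0, -0.094, 0],
    [0, 0, -0.108, 0],
    [0, 0, -0.122, 0],
    [0, 0, -0.13, 0],
    [0, 0, -0.135, 0],
    [0, 0, -0.135, 0],
  ],
  newtons=60,
)

```text
clock: 66.3
position: [0.4365, 0.1972, 0.2019]
ee_rot: [-2.261, -2.181, -0.0]
force: [-0.1, 0.2, -3.5]
width: 0.216
gripper_force: 60.0
```

```bash
python3 - <<'E'
from h import *
s=st(); tilt(); p=s["position"]; M=R.from_rotvec(s["ee_rot"]).as_matrix(); q=np.array(p)+M[:,0]*.06
brown(q[0],q[1],.075,p[2]-.06,p[2]+.0); print(p[1]+.0865,"lip y")
E
```

```text
t 66.30 pos [0.4365 0.1972 0.2019] F [-0.0808  0.2121 -3.515 ] w 0.216 g 60.0
toolx [0.036  0.9994 0.0002] tooly [ 0.9994 -0.036   0.0001] z [ 0.0001  0.0002 -1.    ]
q [-1.1147  0.2672  0.7214  2.008  -0.2175  0.9421 -0.318 ]
line (np.int64(561), np.float64(3.1), array([ 0.0313, -0.0408]), array([ 0.0885, -0.0346]))
line (np.int64(298), np.float64(-86.2), array([ 0.0296, -0.0359]), array([ 0.0359, -0.0121]))
side blob 291 [0.4539 0.261  0.1888] min [0.4351 0.2264 0.1676] max [0.4729 0.2712 0.2019]
side blob 55 [0.4463 0.3276 0.1501] min [0.4307 0.3219 0.145 ] max [0.4697 0.3321 0.1518]
side blob 17 [0.4195 0.3269 0.1504] min [0.4102 0.3249 0.1495] max [0.427  0.3303 0.1513]
0.28368327757329614 lip y
```

>>> jog_arm(
  moves=[
    [-0.002, 0, 0, 0],
    [-0.007, 0, 0, 0],
    [-0.016, 0, 0, 0],
    [-0.029, 0, 0, 0],
    [-0.046, 0, 0, 0],
    [-0.067, 0, 0, 0],
    [-0.091, 0, 0, 0],
    [-0.117, 0, 0, 0],
    [-0.142, 0, 0, 0],
    [-0.165, 0, 0, 0],
    [-0.185, 0, 0.01, 0],
    [-0.203, 0, 0.025, 0],
    [-0.217, 0, 0.045, 0],
    [-0.225, 0, 0.07, 0],
    [-0.229, 0, 0.095, 0],
    [-0.23, 0, 0.12, 0],
    [-0.23, 0, 0.14, 0],
    [-0.23, 0, 0.152, 0],
    [-0.23, 0, 0.1585, 0],
    [-0.23, 0, 0.1595, 0],
  ],
)

```text
clock: 68.85
position: [0.4281, -0.0338, 0.043]
ee_rot: [2.262, 2.179, 0.001]
force: [-7.5, -4.7, 20.7]
width: 0.212
gripper_force: 60.0
```

```bash
python3 - <<'E'
from h import *
s=st(); tilt(); brown(.432,.03,.06,.008,.06); nuts()
E
```

```text
t 68.85 pos [ 0.4281 -0.0338  0.043 ] F [-7.5005 -4.6918 20.7453] w 0.212 g 60.0
toolx [0.0375 0.9993 0.0001] tooly [ 0.9993 -0.0375  0.0004] z [ 0.0004  0.0001 -1.    ]
q [-0.4933  0.4754  0.592   2.2736 -0.5335  0.5263  0.4803]
line (np.int64(303), np.float64(4.1), array([ 0.0297, -0.0416]), array([ 0.0885, -0.034 ]))
line (np.int64(149), np.float64(-83.2), array([ 0.0287, -0.0421]), array([ 0.037, -0.012]))
side blob 162 [0.4453 0.0302 0.0303] min [ 0.428  -0.0041  0.0106] max [0.4628 0.0428 0.0436]
nut 86 -70 h 47 (np.int64(156), np.int64(227))
nut 60 -70 h 50 (np.int64(165), np.int64(227))
nut 43 -70 h 52 (np.int64(171), np.int64(227))
nut 24 -71 h 48 (np.int64(178), np.int64(227))
nut -7 -71 h 50 (np.int64(189), np.int64(227))
nut -21 -71 h 50 (np.int64(194), np.int64(227))
nut -49 -71 h 56 (np.int64(204), np.int64(227))
nut 90 -46 h 50 (np.int64(154), np.int64(236))
nut 57 -46 h 47 (np.int64(166), np.int64(236))
nut 90 -10 h 46 (np.int64(154), np.int64(249))
nut 89 11 h 49 (np.int64(154), np.int64(257))
nut 89 30 h 44 (np.int64(154), np.int64(264))
nut 39 48 h 43 (np.int64(172), np.int64(271))
nut 89 63 h 54 (np.int64(153), np.int64(276))
nut 57 70 h 48 (np.int64(165), np.int64(279))
```

>>> jog_arm(
  moves=[
    [0, 0, 0, 0],
    [0, 0, 0, 0],
    [0, 0, 0, 0],
    [0, 0, -0.008, 0],
    [-0.008, 0, -0.0155, 0],
    [-0.018, 0, -0.0155, 0],
    [-0.025, 0, -0.0155, 0],
    [-0.025, 0, -0.0155, 0],
  ],
  hand=0.03,
)

```text
clock: 69.95
position: [0.4271, -0.0585, 0.0578]
ee_rot: [2.263, 2.179, -0.0]
force: [1.0, -0.7, -0.9]
width: 0.33
gripper_force: 0.0
```

```bash
python3 - <<'E'
from h import *
s=st(); tilt(); brown(.432,.03,.06,.008,.06); c,P=snap("top")
c=c.astype(int); m=(c[...,0]>c[...,1]+50)&(c[...,0]>c[...,2]+50)&(P[...,2]>.045)&(P[...,2]<.1)&(P[...,1]<.03); p=P[m]; print(len(p), p.min(0),p.max(0),p.mean(0))
E
```

```text
t 69.95 pos [ 0.4271 -0.0585  0.0578] F [ 1.0248 -0.7391 -0.8819] w 0.330 g 0.0
toolx [ 0.0376  0.9993 -0.0001] tooly [ 0.9993 -0.0376 -0.0001] z [-0.0001 -0.0001 -1.    ]
q [-0.4628  0.4495  0.6247  2.2603 -0.4949  0.5644  0.5033]
line (np.int64(298), np.float64(-91.1), array([ 0.056 , -0.0572]), array([ 0.0619, -0.0123]))
line (np.int64(267), np.float64(0.0), array([ 0.0544, -0.0575]), array([ 0.1097, -0.0525]))
side blob 164 [0.4457 0.0313 0.0288] min [ 0.428  -0.0019  0.0097] max [0.4627 0.0431 0.0425]Traceback (most recent call last):
  File "<stdin>", line 3, in <module>
    return umr_minimum(a, axis, None, out, keepdims, initial, where)
ValueError: zero-size array to reduction operation minimum which has no identity
```

>>> jog_arm(
  moves=[
    [-0.005, 0.0005, 0, 0],
    [-0.01, 0.0005, 0, 0],
    [-0.01, 0.0005, 0, 0],
    [-0.01, 0.0005, 0, 0],
    [-0.01, 0.0005, 0, 0],
    [-0.01, 0.0005, 0, 0],
  ],
  hand=0,
)

```text
clock: 70.8
position: [0.4274, -0.0677, 0.0578]
ee_rot: [2.261, 2.181, 0.0]
force: [-0.2, -0.7, -1.4]
width: 0.212
gripper_force: 60.0
```

>>> jog_arm(
  moves=[
    [0, 0, -0.01, 0],
    [0, 0, -0.03, 0],
    [0, 0, -0.06, 0],
    [-0.003, 0, -0.09, 0],
    [-0.01, 0.001, -0.12, 0],
    [-0.02, 0.002, -0.14, 0],
    [-0.035, 0.004, -0.147, 0],
    [-0.055, 0.006, -0.147, 0],
    [-0.08, 0.008, -0.147, 0],
    [-0.107, 0.011, -0.147, 0],
    [-0.134, 0.014, -0.147, 0],
    [-0.158, 0.016, -0.147, 0],
    [-0.18, 0.018, -0.147, 0],
    [-0.198, 0.02, -0.147, 0],
    [-0.209, 0.021, -0.147, 0],
    [-0.215, 0.022, -0.147, 0],
    [-0.216, 0.022, -0.147, 0],
  ],
)

```text
clock: 72.92
position: [0.4415, -0.2844, 0.2046]
ee_rot: [-2.261, -2.181, 0.0]
force: [-0.1, 0.8, -1.9]
width: 0.214
gripper_force: 60.0
```

```bash
python3 - <<'E'
from h import *
s=st(); tilt(); brown(.441,-.2,.11,.11,.25); c,P=snap("top"); meas(P,c)
E
```

```text
t 72.92 pos [ 0.4415 -0.2844  0.2046] F [-0.0783  0.8054 -1.936 ] w 0.214 g 60.0
toolx [0.0362 0.9993 0.0002] tooly [ 0.9993 -0.0362 -0.0003] z [-0.0003  0.0002 -1.    ]
q [-0.1572  0.3813  0.8465  1.9061 -0.337   1.0027  0.8024]
line (np.int64(246), np.float64(-91.2), array([ 0.0617, -0.0577]), array([ 0.0671, -0.0123]))
line (np.int64(183), np.float64(0.1), array([ 0.061 , -0.0577]), array([ 0.1199, -0.0528]))
side blob 59 [ 0.4431 -0.2593  0.2221] min [ 0.434  -0.3093  0.2125] max [ 0.4529 -0.2245  0.233 ]
side blob 131 [ 0.4596 -0.1862  0.1731] min [ 0.4415 -0.2234  0.1553] max [ 0.4773 -0.175   0.187 ]
bowl 443.0 -228.7 r 97.5 n 290
handle (409.2331237792969, 159.46926879882812) (102.16582489013672, 152.59271240234375) 16.23798179626465 z 0.03250450847320288 382
  axis [-0.6938  0.7201] ends z (y-low, y-high) [np.float64(0.03423407605579398), np.float64(0.031700091097174414)]
```

Nut still in the pan. Dump.

>>> jog_arm(
  moves=[
    [0, 0, 0, 0],
    [0, 0, 0, 0],
    [0, 0, 0, 0],
  ],
  newtons=8,
)

```text
clock: 73.4
position: [0.4416, -0.2843, 0.2049]
ee_rot: [2.261, 2.181, 0.0]
force: [0.2, -0.7, -2.1]
width: 0.219
gripper_force: 8.0
```

>>> jog_arm(
  moves=[
    [0, 0, 0, 0],
    [0, 0, 0, 0],
  ],
  newtons=60,
)

```text
clock: 73.65
position: [0.4416, -0.2843, 0.2048]
ee_rot: [-2.261, -2.181, -0.0]
force: [-0.3, -0.6, -2.2]
width: 0.213
gripper_force: 60.0
```

```bash
python3 - <<'E'
from h import *
s=st(); tilt(); brown(.441,-.2,.11,.085,.25); c,P=snap("top"); brown(.442,-.229,.09,.01,.095,"top")
E
```

```text
t 73.65 pos [ 0.4416 -0.2843  0.2048] F [-0.3321 -0.5984 -2.1945] w 0.213 g 60.0
toolx [0.036  0.9994 0.0001] tooly [ 0.9994 -0.036   0.    ] z [ 0.      0.0001 -1.    ]
q [-0.1575  0.381   0.8467  1.9061 -0.3369  1.0027  0.8023]
line (np.int64(108), np.float64(-140.5), array([ 0.    , -0.0792]), array([ 0.0335, -0.0513]))
line (np.int64(99), np.float64(-54.5), array([ 0.0002, -0.1096]), array([ 0.0134, -0.0924]))
side blob 181 [ 0.4417 -0.2675  0.2041] min [ 0.4211 -0.2955  0.1703] max [ 0.4546 -0.2395  0.2399]
top blob 809 [ 0.4458 -0.21    0.0533] min [ 0.3858 -0.2656  0.0134] max [ 0.5035 -0.1704  0.0817]
```

>>> jog_arm(
  moves=[
    [0, 0, -0.02, 0],
    [0, 0, -0.04, 0],
    [0.03, -0.001, -0.045, 0],
    [0.08, -0.004, -0.045, 0],
    [0.14, -0.007, -0.045, 0],
    [0.2, -0.01, -0.045, 0],
    [0.26, -0.012, -0.045, 0],
    [0.32, -0.015, -0.045, 0],
    [0.38, -0.018, -0.045, 0],
    [0.43, -0.021, -0.045, 0],
    [0.465, -0.0225, -0.035, 0],
    [0.471, -0.0225, -0.01, 0],
    [0.471, -0.0225, 0.02, 0],
    [0.471, -0.0225, 0.04, 0],
    [0.471, -0.0225, 0.045, 0],
  ],
)

```text
clock: 75.62
position: [0.4355, 0.1867, 0.1589]
ee_rot: [-2.261, -2.181, 0.003]
force: [0.5, 0.5, -2.9]
width: 0.215
gripper_force: 60.0
```

```bash
python3 - <<'E'
from h import *
s=st(); tilt(); c,P=snap("top"); brown(.442,-.229,.09,.01,.095,"top"); meas(P,c)
E
```

```text
t 75.62 pos [0.4355 0.1867 0.1589] F [ 0.5233  0.4624 -2.9493] w 0.215 g 60.0
toolx [ 0.0364  0.9993 -0.0015] tooly [ 0.9993 -0.0364 -0.0016] z [-0.0016 -0.0014 -1.    ]
q [-1.0222  0.3152  0.6395  2.0666 -0.2509  0.837  -0.2728]
line (np.int64(226), np.float64(-54.0), array([ 0.0001, -0.1094]), array([ 0.0118, -0.0917]))
line (np.int64(73), np.float64(-138.8), array([ 0.0006, -0.0769]), array([ 0.0314, -0.0508]))
top blob 836 [ 0.4455 -0.2117  0.053 ] min [ 0.386  -0.2763  0.0128] max [ 0.5037 -0.1707  0.0823]
bowl 441.6 -229.8 r 98.1 n 531
handle (424.9522705078125, 141.73025512695312) (81.42091369628906, 98.7215576171875) 89.9132080078125 z 0.032682671186978034 93
  axis [-0.7423  0.6701] ends z (y-low, y-high) [np.float64(0.03318381922924718), np.float64(0.03196940468135111)]
```

>>> jog_arm(
  moves=[
    [0, 0, 0.007, 0],
    [-0.017, 0, 0.011, 0],
    [-0.035, 0, 0.014, 0],
    [-0.051, 0, 0.019, 0],
    [-0.068, 0, 0.024, 0],
    [-0.084, 0, 0.031, 0],
    [-0.1, 0, 0.0375, 0],
    [-0.114, 0, 0.046, 0],
    [-0.128, 0, 0.054, 0],
    [-0.139, 0, 0.06, 0],
    [-0.148, 0, 0.065, 0],
    [-0.15, 0, 0.0655, 0],
    [-0.15, 0, 0.0655, 0],
  ],
  newtons=7,
)

```text
clock: 77.35
position: [0.4306, 0.0369, 0.0944]
ee_rot: [2.261, 2.181, -0.001]
force: [-0.7, -1.0, 1.0]
width: 0.218
gripper_force: 7.0
```

```bash
python3 - <<'E'
from h import *
s=st(); tilt(); nuts()
E
```

```text
t 77.35 pos [0.4306 0.0369 0.0944] F [-0.6632 -1.042   1.0448] w 0.218 g 7.0
toolx [ 0.0364  0.9993 -0.0003] tooly [ 0.9993 -0.0364 -0.0002] z [-0.0002 -0.0003 -1.    ]
q [-0.681   0.3634  0.602   2.2256 -0.3429  0.6409  0.1322]
line (np.int64(478), np.float64(-2.1), array([ 0.062 , -0.0634]), array([ 0.1199, -0.0559]))
line (np.int64(429), np.float64(-91.0), array([ 0.0627, -0.0613]), array([ 0.0679, -0.0124]))
nut 80 -70 h 48 (np.int64(158), np.int64(227))
nut 37 -71 h 51 (np.int64(173), np.int64(227))
nut 20 -71 h 51 (np.int64(179), np.int64(227))
nut -87 -66 h 58 (np.int64(218), np.int64(229))
nut -101 -66 h 57 (np.int64(223), np.int64(229))
nut 89 -57 h 45 (np.int64(155), np.int64(232))
nut 57 -41 h 45 (np.int64(166), np.int64(238))
nut 88 -24 h 44 (np.int64(155), np.int64(244))
nut 89 11 h 47 (np.int64(154), np.int64(257))
nut 89 57 h 53 (np.int64(153), np.int64(274))
nut 36 59 h 42 (np.int64(173), np.int64(275))
nut 76 71 h 50 (np.int64(158), np.int64(279))
```

>>> jog_arm(
  moves=[
    [0, 0, -0.0015, 0],
    [0, 0, -0.003, 0],
    [0.005, 0, -0.003, 0],
    [0.005, 0, -0.003, 0],
  ],
  newtons=6,
)

```text
clock: 77.95
position: [0.431, 0.0428, 0.0973]
ee_rot: [-2.26, -2.182, -0.0]
force: [-0.2, 0.8, 0.3]
width: 0.218
gripper_force: 6.0
```

>>> jog_arm(
  moves=[
    [0, 0, 0, 0],
    [0, 0, 0, 0],
    [0.025, 0, 0.0018, 0],
    [0.05, 0, 0.0035, 0],
    [0.07, 0, 0.0049, 0],
    [0.085, 0, 0.006, 0],
    [0.097, 0, 0.0068, 0],
    [0.107, 0, 0.0075, 0],
    [0.115, 0, 0.008, 0],
    [0.122, 0, 0.0085, 0],
    [0.122, 0, 0.0085, 0],
  ],
  newtons=60,
)

```text
clock: 79.32
position: [0.4353, 0.165, 0.0887]
ee_rot: [-2.26, -2.182, -0.001]
force: [-0.1, 1.1, -0.7]
width: 0.212
gripper_force: 60.0
```

>>> jog_arm(
  moves=[
    [0.003, 0, 0.0002, 0],
    [0.006, 0, 0.0004, 0],
    [0.009, 0, 0.0006, 0],
    [0.009, 0, 0.0006, 0],
  ],
)

```text
clock: 79.82
position: [0.436, 0.1698, 0.0884]
ee_rot: [2.262, 2.177, -0.003]
force: [0.2, -15.4, 9.6]
width: 0.217
gripper_force: 60.2
```

```bash
python3 - <<'E'
from h import *
s=st(); tilt()
E
```

```text
t 79.83 pos [0.436  0.1698 0.0884] F [  0.2281 -15.4319   9.5978] w 0.217 g 60.2
toolx [ 0.0381  0.9993 -0.0033] tooly [ 0.9993 -0.0381  0.0003] z [ 0.0002 -0.0033 -1.    ]
q [-0.9318  0.4248  0.5837  2.1487 -0.3707  0.6669 -0.1315]Traceback (most recent call last):
  File "<stdin>", line 2, in <module>
  File "h.py", line 51, in tilt
    i,j=rng.choice(len(A),2,replace=False); d=A[j]-A[i]; n=np.array([-d[1],d[0]])/(np.linalg.norm(d)+1e-9)
        ~~~~~~~~~~^^^^^^^^^^^^^^^^^^^^^^^^
  File "numpy/random/_generator.pyx", line 864, in numpy.random._generator.Generator.choice
ValueError: a must be a positive integer unless no samples are taken
```

>>> jog_arm(
  moves=[
    [-0.005, 0, 0, 0],
    [-0.005, 0, 0, 0],
  ],
)

```text
clock: 80.12
position: [0.4355, 0.1678, 0.0884]
ee_rot: [-2.262, -2.18, -0.0]
force: [-2.0, -3.8, 6.4]
width: 0.211
gripper_force: 60.0
```

>>> jog_arm(
  moves=[
    [0, 0, 0.004, 0],
    [0, 0, 0.008, 0],
    [0, 0, 0.012, 0],
    [0, 0, 0.016, 0],
    [0, 0, 0.02, 0],
    [0, 0, 0.02, 0],
  ],
  newtons=6,
)

```text
clock: 80.88
position: [0.4355, 0.1681, 0.0681]
ee_rot: [2.261, 2.181, -0.0]
force: [0.0, -1.7, 1.0]
width: 0.216
gripper_force: 6.0
```

>>> jog_arm(
  moves=[
    [0, 0, 0, 0],
    [0, 0, 0, 0],
    [0, 0, -0.004, 0],
    [0, 0, -0.01, 0],
    [0, 0, -0.018, 0],
    [0, 0, -0.028, 0],
    [0, 0, -0.04, 0],
    [0, 0, -0.053, 0],
    [0, 0, -0.066, 0],
    [0, 0, -0.08, 0],
    [0, 0, -0.094, 0],
    [0, 0, -0.108, 0],
    [0, 0, -0.122, 0],
    [0, 0, -0.132, 0],
    [0, 0, -0.138, 0],
    [0, 0, -0.138, 0],
  ],
  newtons=60,
)

```text
clock: 82.88
position: [0.4355, 0.1682, 0.2065]
ee_rot: [-2.261, -2.181, -0.001]
force: [-0.6, -0.2, -2.7]
width: 0.214
gripper_force: 60.0
```

```bash
python3 - <<'E'
from h import *
s=st(); tilt(); p=s["position"]; M=R.from_rotvec(s["ee_rot"]).as_matrix(); q=np.array(p)+M[:,0]*.085
brown(q[0],q[1],.075,p[2]-.06,p[2]+.01); print(p[1]+.12,"lip y")
E
```

```text
t 82.88 pos [0.4355 0.1682 0.2065] F [-0.5795 -0.182  -2.6597] w 0.214 g 60.0
toolx [0.0359 0.9994 0.0004] tooly [ 0.9994 -0.0359  0.0003] z [ 0.0004  0.0004 -1.    ]
q [-1.0566  0.233   0.6991  2.0271 -0.185   0.9425 -0.2975]
line (np.int64(357), np.float64(-80.2), array([ 0.0641, -0.0429]), array([ 0.0734, -0.012 ]))
line (np.int64(162), np.float64(9.2), array([ 0.0681, -0.0421]), array([ 0.12 , -0.033]))
side blob 329 [0.4839 0.293  0.1974] min [0.4659 0.2332 0.171 ] max [0.5031 0.3042 0.2108]
side blob 277 [0.3948 0.2971 0.1992] min [0.3752 0.2373 0.165 ] max [0.4095 0.3105 0.2129]
side blob 24 [0.438  0.3256 0.1504] min [0.4195 0.3238 0.1495] max [0.4566 0.327  0.1517]
0.2882400980418566 lip y
```

>>> jog_arm(
  moves=[
    [-0.001, 0, 0, 0],
    [-0.004, 0, 0, 0],
    [-0.009, 0, 0, 0],
    [-0.017, 0.001, 0, 0],
    [-0.028, 0.001, 0, 0],
    [-0.042, 0.002, 0, 0],
    [-0.059, 0.003, 0, 0],
    [-0.079, 0.004, 0, 0],
    [-0.102, 0.005, 0, 0],
    [-0.127, 0.006, 0, 0],
    [-0.152, 0.007, 0, 0],
    [-0.177, 0.008, 0, 0],
    [-0.202, 0.009, 0, 0],
    [-0.225, 0.01, 0, 0],
    [-0.245, 0.011, 0, 0],
    [-0.262, 0.012, 0, 0],
    [-0.276, 0.013, 0, 0],
    [-0.286, 0.014, 0, 0],
    [-0.291, 0.014, 0, 0],
    [-0.292, 0.014, 0, 0],
  ],
)

```text
clock: 85.42
position: [0.4388, -0.1243, 0.2062]
ee_rot: [-2.261, -2.181, -0.0]
force: [-0.2, 0.1, -2.8]
width: 0.213
gripper_force: 60.0
```

>>> jog_arm(
  moves=[
    [-0.002, 0, 0, 0],
    [-0.006, 0, 0, 0],
    [-0.013, 0.001, 0, 0],
    [-0.024, 0.001, 0, 0],
    [-0.039, 0.002, 0, 0],
    [-0.058, 0.003, 0, 0],
    [-0.079, 0.004, 0, 0],
    [-0.1, 0.005, 0, 0],
    [-0.119, 0.006, 0, 0],
    [-0.135, 0.007, 0, 0],
    [-0.147, 0.008, 0, 0],
    [-0.155, 0.008, 0, 0],
    [-0.159, 0.008, 0, 0],
    [-0.16, 0.008, 0, 0],
  ],
)

```text
clock: 87.18
position: [0.4411, -0.2843, 0.2062]
ee_rot: [-2.261, -2.181, -0.0]
force: [-0.3, 1.0, -2.0]
width: 0.213
gripper_force: 60.0
```

```bash
python3 - <<'E'
from h import *
s=st(); tilt(); brown(.441,-.19,.11,.13,.22); c,P=snap("top"); meas(P,c)
E
```

```text
t 87.17 pos [ 0.4411 -0.2843  0.2062] F [-0.3109  0.9959 -1.9699] w 0.213 g 60.0
toolx [0.0359 0.9994 0.0002] tooly [ 0.9994 -0.0359 -0.0001] z [-0.0001  0.0003 -1.    ]
q [-0.1477  0.3741  0.8308  1.9047 -0.326   1.0031  0.7912]
line (np.int64(96), np.float64(-74.4), array([ 0.0627, -0.0434]), array([ 0.0754, -0.012 ]))
line (np.int64(54), np.float64(8.8), array([ 0.0664, -0.0441]), array([ 0.1199, -0.0339]))
side blob 149 [ 0.4895 -0.159   0.1934] min [ 0.4734 -0.2203  0.1674] max [ 0.5088 -0.1459  0.2117]
side blob 146 [ 0.3963 -0.1533  0.1971] min [ 0.3769 -0.2171  0.1793] max [ 0.4144 -0.1373  0.2113]
bowl 442.8 -229.2 r 97.5 n 254
handle (425.4134521484375, 176.1065673828125) (107.24916076660156, 155.40283203125) 0.5603316426277161 z 0.03230410716935337 399
  axis [-0.6061  0.7954] ends z (y-low, y-high) [np.float64(0.03266025236276823), np.float64(0.031134341781001253)]
```

>>> jog_arm(
  moves=[
    [-0.003, 0, 0, 0],
    [-0.01, 0, 0, 0],
    [-0.017, 0, 0, 0],
    [-0.02, 0, 0, 0],
    [-0.02, 0, 0, 0],
  ],
)

```text
clock: 87.9
position: [0.4402, -0.3047, 0.2062]
ee_rot: [-2.262, -2.18, 0.0]
force: [-0.2, 0.6, -2.6]
width: 0.215
gripper_force: 60.0
```

>>> jog_arm(
  moves=[
    [0, 0, 0, 0],
    [0, 0, 0, 0],
    [0, 0, 0, 0],
    [0, 0, 0, 0],
  ],
  newtons=9,
)

```text
clock: 88.4
position: [0.4404, -0.3042, 0.2062]
ee_rot: [-2.261, -2.181, -0.0]
force: [0.5, 0.4, -2.6]
width: 0.216
gripper_force: 9.0
```

>>> jog_arm(
  moves=[
    [0, 0, 0, 0],
    [0, 0, 0, 0],
  ],
  newtons=60,
)

```text
clock: 88.65
position: [0.4404, -0.3043, 0.2062]
ee_rot: [-2.261, -2.181, -0.0]
force: [0.3, -0.2, -0.8]
width: 0.209
gripper_force: 60.0
```

```bash
python3 - <<'E'
from h import *
s=st(); tilt(); brown(.441,-.19,.11,.085,.19); c,P=snap("top"); meas(P,c); brown(.442,-.229,.09,.01,.11,"top"); print("counter"); brown(.44,-.23,.25,.012,.045,"top")
E
```

```text
t 88.65 pos [ 0.4404 -0.3043  0.2062] F [ 0.2762 -0.1825 -0.8422] w 0.209 g 60.0
toolx [0.036  0.9994 0.0001] tooly [ 0.9994 -0.036   0.    ] z [ 0.      0.0001 -1.    ]
q [-0.1013  0.3935  0.8258  1.8802 -0.3385  1.0136  0.8329]
line (np.int64(214), np.float64(-42.9), array([ 0.0006, -0.1098]), array([ 0.0336, -0.0804]))
line (np.int64(178), np.float64(-133.1), array([ 0.0014, -0.0806]), array([ 0.0374, -0.0428]))
side blob 30 [ 0.4414 -0.2623  0.184 ] min [ 0.4319 -0.2735  0.1688] max [ 0.4513 -0.2558  0.1894]
side blob 41 [ 0.3869 -0.1839  0.0887] min [ 0.3715 -0.1975  0.0851] max [ 0.3989 -0.1716  0.0939]
bowl 442.2 -228.3 r 97.7 n 327
handle (424.7170104980469, 167.33692932128906) (136.92286682128906, 107.4261245727539) 88.75732421875 z 0.03230398803306215 412
  axis [-0.7144  0.6997] ends z (y-low, y-high) [np.float64(0.03441591517409614), np.float64(0.030916167054077966)]
top blob 1061 [ 0.4454 -0.2133  0.0576] min [ 0.3709 -0.2754  0.0128] max [ 0.5052 -0.1701  0.0967]
counter
top blob 28 [ 0.4759 -0.2236  0.0379] min [ 0.4673 -0.2337  0.0128] max [ 0.4856 -0.2138  0.0447]
top blob 50 [ 0.4584 -0.208   0.0397] min [ 0.4485 -0.2182  0.0259] max [ 0.476  -0.1958  0.0445]
top blob 53 [ 0.4579 -0.2609  0.037 ] min [ 0.4387 -0.2754  0.0152] max [ 0.4721 -0.246   0.0439]
top blob 72 [ 0.4207 -0.2247  0.0392] min [ 0.4069 -0.2436  0.0303] max [ 0.4374 -0.2095  0.0443]
```

>>> jog_arm(
  moves=[
    [0, 0, -0.02, 0],
    [0, 0, -0.045, 0],
    [0.02, 0.01, -0.05, 0],
    [0.055, 0.04, -0.05, 0],
    [0.095, 0.075, -0.05, 0],
    [0.135, 0.11, -0.05, 0],
    [0.175, 0.14, -0.05, 0],
    [0.215, 0.17, -0.05, 0],
    [0.245, 0.195, -0.05, 0],
    [0.262, 0.208, -0.04, 0],
    [0.264, 0.21, -0.01, 0],
    [0.264, 0.21, 0.03, 0],
    [0.264, 0.21, 0.06, 0],
    [0.264, 0.21, 0.079, 0],
    [0.264, 0.21, 0.08, 0],
    [0.264, 0.21, 0.08, 0],
  ],
)

```text
clock: 90.75
position: [0.6599, -0.0486, 0.1265]
ee_rot: [2.261, 2.18, 0.0]
force: [0.4, 0.4, -2.6]
width: 0.214
gripper_force: 60.0
```

```bash
python3 - <<'E'
from h import *
s=st(); tilt(); nuts(); P=np.load("last_top.npz"); P,c=P["P"],P["c"]; meas(P,c)
brown(.442,-.229,.1,.01,.11,"top"); print("trough floor"); brown(.4374,.2,.068,.035,.075,"top")
c=c.astype(int); m=(c[...,1]>c[...,0]+8)&(P[...,2]<.02)&(np.hypot(P[...,0]-.657,P[...,1]+.092)<.2); print("mat",cv2.minAreaRect(P[m][:,:2].astype(np.float32)*1000),m.sum())
E
```

```text
t 90.75 pos [ 0.6599 -0.0486  0.1265] F [ 0.4055  0.3979 -2.5815] w 0.214 g 60.0
toolx [ 0.0367  0.9993 -0.0001] tooly [ 0.9993 -0.0367  0.0005] z [ 0.0005 -0.0002 -1.    ]
q [-0.4378  0.6767  0.6984  1.6397 -0.4957  1.0091  0.3852]
line (np.int64(322), np.float64(-44.4), array([ 0.0001, -0.1099]), array([ 0.0325, -0.0786]))
line (np.int64(158), np.float64(-133.1), array([ 0.0019, -0.0796]), array([ 0.0374, -0.0416]))
nut 73 -70 h 54 (np.int64(160), np.int64(227))
nut 52 -71 h 49 (np.int64(168), np.int64(227))
nut 31 -70 h 53 (np.int64(175), np.int64(227))
nut 15 -71 h 51 (np.int64(181), np.int64(227))
nut -15 -71 h 50 (np.int64(192), np.int64(227))
nut 90 -40 h 51 (np.int64(154), np.int64(238))
nut 88 -19 h 44 (np.int64(155), np.int64(246))
nut 90 -5 h 47 (np.int64(154), np.int64(251))
nut 89 11 h 46 (np.int64(154), np.int64(257))
nut 90 49 h 53 (np.int64(153), np.int64(271))
nut -57 70 h 710 (np.int64(140), np.int64(300))
nut -68 70 h 711 (np.int64(147), np.int64(300))
nut -84 70 h 713 (np.int64(158), np.int64(301))
nut -105 71 h 719 (np.int64(172), np.int64(302))
nut -130 70 h 728 (np.int64(189), np.int64(303))
bowl 441.2 -229.7 r 98.3 n 526
top blob 1076 [ 0.4457 -0.2135  0.0569] min [ 0.3683 -0.2765  0.0109] max [ 0.5054 -0.1705  0.096 ]
trough floor
mat ((614.095458984375, -149.45068359375), (136.366455078125, 220.51751708984375), 88.5739517211914) 1965
```

>>> jog_arm(
  moves=[
    [0, 0, 0.006, 0],
    [-0.018, 0, 0.012, 0],
    [-0.036, 0, 0.017, 0],
    [-0.055, 0, 0.023, 0],
    [-0.069, 0, 0.03, 0],
    [-0.082, 0, 0.038, 0],
    [-0.095, 0, 0.046, 0],
    [-0.108, 0, 0.055, 0],
    [-0.118, 0, 0.062, 0],
    [-0.126, 0, 0.068, 0],
    [-0.128, 0, 0.068, 0],
    [-0.128, 0, 0.068, 0],
  ],
  newtons=7,
)

```text
clock: 92.35
position: [0.6551, -0.1764, 0.0584]
ee_rot: [2.261, 2.181, -0.001]
force: [-1.6, -0.6, -0.5]
width: 0.22
gripper_force: 7.0
```

```bash
python3 - <<'E'
from h import *
s=st(); tilt()
E
```

```text
t 92.35 pos [ 0.6551 -0.1764  0.0584] F [-1.6246 -0.5613 -0.4619] w 0.220 g 7.0
toolx [ 0.0362  0.9993 -0.0005] tooly [ 0.9993 -0.0362 -0.    ] z [-0.     -0.0005 -1.    ]
q [-0.1999  0.7714  0.6342  1.6404 -0.5479  0.9143  0.6057]
line (np.int64(258), np.float64(3.6), array([ 0.0591, -0.0511]), array([ 0.1191, -0.0438]))
line (np.int64(210), np.float64(-88.5), array([ 0.0594, -0.052 ]), array([ 0.0654, -0.0123]))
```

>>> jog_arm(
  moves=[
    [0, 0, 0, 0],
    [0, 0, 0, 0],
    [0, 0, 0, 0],
    [0, 0, 0, 0],
    [0, 0, -0.03, 0],
    [0, 0, -0.08, 0],
    [0, 0, -0.13, 0],
    [0, 0, -0.15, 0],
    [0.06, 0, -0.15, -0.02],
    [0.12, 0.005, -0.15, -0.05],
    [0.18, 0.005, -0.15, -0.055],
    [0.24, 0.005, -0.15, -0.055],
    [0.3, 0.005, -0.15, -0.055],
    [0.36, 0.005, -0.15, -0.055],
    [0.392, 0.005, -0.15, -0.055],
    [0.392, 0.005, -0.15, -0.055],
    [0.392, 0.005, -0.15, -0.055],
  ],
  hand=0.05,
)

```text
clock: 94.52
position: [0.6741, 0.2144, 0.2077]
ee_rot: [2.201, 2.241, -0.002]
force: [0.0, -0.9, -0.2]
width: 0.547
gripper_force: 0.0
```

```bash
python3 - <<'E'
from h import *
s=st(); c,P=snap("side"); c,P=snap("top"); meas(P,c)
m=(P[...,2]>.035)&(P[...,2]<.055)&(np.hypot(P[...,0]-.675,P[...,1]-.21)<.09); print("block top",m.sum(),cv2.minAreaRect(P[m][:,:2].astype(np.float32)*1000) if m.sum()>5 else "")
d=np.load("last_side.npz"); P,c=d["P"],d["c"]
m=(P[...,2]>.025)&(P[...,2]<.055)&(np.hypot(P[...,0]-.675,P[...,1]-.21)<.09); print("block side cam",m.sum(),P[m].min(0),P[m].max(0),cv2.minAreaRect(P[m][:,:2].astype(np.float32)*1000))
m=(P[...,2]>.009)&(P[...,2]<.017)&(np.hypot(P[...,0]-.66,P[...,1]+.09)<.09)&(c.max(-1).astype(int)-c.min(-1)<25); p=P[m]; print("pan floor",len(p),p.mean(0),p.min(0),p.max(0))
A=np.c_[p[:,:2],np.ones(len(p))]; print("tilt",np.linalg.lstsq(A,p[:,2],rcond=None)[0])
cv2.imwrite("pics/s11.png",cv2.resize(c[100:330,150:420,::-1],None,fx=2.6,fy=2.6,interpolation=cv2.INTER_CUBIC))
E
```

```text
t 94.53 pos [0.6741 0.2144 0.2077] F [ 0.0087 -0.9378 -0.2187] w 0.547 g 0.0
toolx [-0.018   0.9998 -0.0011] tooly [ 0.9998  0.018  -0.0007] z [-0.0007 -0.0012 -1.    ]
q [-0.7894  0.6722  0.7183  1.4204 -0.4509  1.2179 -0.0053]
bowl 441.4 -229.6 r 98.3 n 537
handle (424.7666015625, 170.14974975585938) (142.36355590820312, 112.93167114257812) 88.78172302246094 z 0.03226852830099835 563
  axis [-0.609   0.7932] ends z (y-low, y-high) [np.float64(0.0338514746377731), np.float64(0.03135132619210901)]
block top 118 ((674.2002563476562, 194.7642822265625), (18.683454513549805, 46.555946350097656), 0.18418946862220764)
block side cam 313 [0.6641 0.171  0.0253] [0.683  0.2622 0.0481] ((673.6660766601562, 216.62449645996094), (18.7521915435791, 91.17784881591797), 0.42770129442214966)
pan floor 248 [ 0.6563 -0.0911  0.0109] [ 0.5874 -0.12    0.009 ] [ 0.7361 -0.0098  0.0169]
tilt [-0.0041 -0.0481  0.0092]
```

View pics/s11.png

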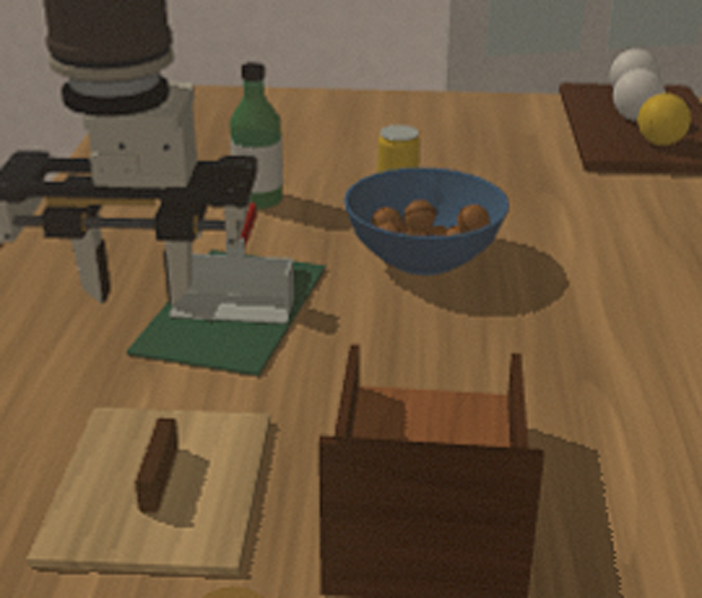

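>>> jog_arm(
  moves=[
    [0.0015, 0, 0.06, 0],
    [0.0015, 0, 0.12, 0],
    [0.0015, 0, 0.165, 0],
    [0.0015, 0, 0.184, 0],
    [0.0015, 0, 0.184, 0],
    [0.0015, 0, 0.184, 0],
  ],
)

```text
clock: 95.38
position: [0.6754, 0.2165, 0.0257]
ee_rot: [2.2, 2.241, 0.003]
force: [-0.2, 0.9, 0.4]
width: 0.545
gripper_force: 0.0
```

>>> jog_arm(
  moves=[
    [0, 0, 0, 0],
    [0, 0, 0, 0],
    [0, 0, 0, 0],
    [0, 0, 0, 0],
    [0, 0, 0, 0],
    [0, 0, 0, 0],
  ],
  hand=0,
  newtons=50,
)

```text
clock: 96.12
position: [0.6743, 0.2171, 0.0244]
ee_rot: [2.2, 2.242, 0.0]
force: [-0.6, -0.1, 2.9]
width: 0.192
gripper_force: 49.9
```

>>> jog_arm(
  moves=[
    [0, 0, -0.015, 0],
    [0, 0, -0.05, 0],
    [0, 0, -0.1, 0],
    [0, 0, -0.145, 0],
    [0, -0.02, -0.165, 0.01],
    [-0.001, -0.06, -0.165, 0.03],
    [-0.002, -0.1, -0.165, 0.05],
    [-0.003, -0.14, -0.165, 0.053],
    [-0.004, -0.18, -0.165, 0.053],
    [-0.004, -0.215, -0.165, 0.053],
    [-0.004, -0.234, -0.155, 0.053],
    [-0.004, -0.237, -0.13, 0.053],
    [-0.004, -0.237, -0.105, 0.053],
    [-0.004, -0.237, -0.09, 0.053],
    [-0.004, -0.237, -0.084, 0.053],
    [-0.004, -0.237, -0.081, 0.053],
    [-0.004, -0.237, -0.08, 0.053],
    [-0.004, -0.237, -0.08, 0.053],
  ],
)

```text
clock: 98.38
position: [0.4376, 0.2087, 0.1046]
ee_rot: [2.259, 2.183, 0.001]
force: [0.2, 0.4, -2.6]
width: 0.194
gripper_force: 49.9
```

```bash
python3 -c "
from h import *
st()"
```

```text
t 98.38 pos [0.4376 0.2087 0.1046] F [ 0.2354  0.3705 -2.5881] w 0.194 g 49.9
toolx [0.034  0.9994 0.0005] tooly [ 0.9994 -0.034   0.0005] z [ 0.0005  0.0005 -1.    ]
q [-1.0981  0.4497  0.7298  2.1039 -0.4436  0.7421 -0.1173]
```

Still holding a hair above; ease down 1 mm, release and withdraw to a clear pose.

>>> jog_arm(
  moves=[
    [0, 0, 0.001, 0],
    [0, 0, 0.0015, 0],
    [0, 0, 0.0015, 0],
  ],
)

```text
clock: 98.75
position: [0.4376, 0.2088, 0.1042]
ee_rot: [-2.258, -2.182, -0.002]
force: [-7.0, -2.3, 21.4]
width: 0.19
gripper_force: 49.9
```

>>> jog_arm(
  moves=[
    [0, 0, 0, 0],
    [0, 0, 0, 0],
    [0, 0, 0, 0],
    [0, 0, 0, 0],
    [0, 0, -0.03, 0],
    [0, 0, -0.08, 0],
    [0, 0, -0.13, 0],
    [-0.03, 0, -0.15, 0],
    [-0.09, 0, -0.15, 0],
    [-0.15, 0, -0.15, 0],
    [-0.2, 0, -0.15, 0],
    [-0.2, 0, -0.15, 0],
  ],
  hand=0.06,
)

```text
clock: 100.25
position: [0.4301, 0.005, 0.2529]
ee_rot: [-2.266, -2.176, -0.001]
force: [0.4, 0.5, -0.2]
width: 0.65
gripper_force: 0.0
```

```bash
python3 - <<'E'
from h import *
st(); c,P=snap("top","t12.png",None,1); L=loc(P); snap("side")
z=P[...,2]
m=(abs(L[...,1])<.1)&(L[...,0]>-.13)&(L[...,0]<.092)&(z>.084)&(z<.096); r=cv2.minAreaRect(L[m][:,:2].astype(np.float32)*1000); print("cover local",r,np.median(z[m]))
A=np.c_[L[m][:,:2],np.ones(m.sum())]; print("plane",np.linalg.lstsq(A,z[m],rcond=None)[0])
m=(abs(L[...,1])<.03)&(L[...,0]>-.08)&(L[...,0]<.05)&(z>.115)&(z<.135); print("block local",cv2.minAreaRect(L[m][:,:2].astype(np.float32)*1000))
meas(P,c); brown(.441,-.229,.1,.01,.12,"top")
m=(np.hypot(P[...,0]-.48,P[...,1]+.444)<.06)&(z>.072)&(z<.092); print("tin",P[m].mean(0))
m=(np.hypot(P[...,0]-.66,P[...,1]+.09)<.12)&(z>.05)&(z<.07); print("pan rim",cv2.minAreaRect(P[m][:,:2].astype(np.float32)*1000))
E
```

```text
t 100.25 pos [0.4301 0.005  0.2529] F [ 0.3644  0.5118 -0.2028] w 0.650 g 0.0
toolx [0.0407 0.9992 0.0009] tooly [ 0.9992 -0.0407  0.0003] z [ 0.0003  0.0008 -1.    ]
q [-1.0417  0.1033  1.0187  2.0478 -0.1028  1.0415 -0.0141]
cover local ((-14.40032958984375, -0.9591293334960938), (174.20277404785156, 205.73561096191406), 88.0764389038086) 0.09061161754324955
plane [0.0014 0.0003 0.0906]
block local ((-18.805522918701172, -0.5608386993408203), (88.50796508789062, 15.649091720581055), 0.8341609835624695)
bowl 441.7 -229.3 r 98.1 n 524
handle (654.6168212890625, -164.0985107421875) (87.77549743652344, 17.91277313232422) 88.4061050415039 z 0.08178473130786519 225
  axis [0.0295 0.9996] ends z (y-low, y-high) [np.float64(0.08161457327636369), np.float64(0.08107625921684636)]
top blob 1054 [ 0.4456 -0.2136  0.0575] min [ 0.371  -0.2763  0.0114] max [ 0.5054 -0.1704  0.097 ]
tin [ 0.4786 -0.4441  0.0809]
pan rim ((655.7208251953125, -139.3919219970703), (128.06263732910156, 131.94326782226562), 88.18746948242188)
```

View pics/t12.png

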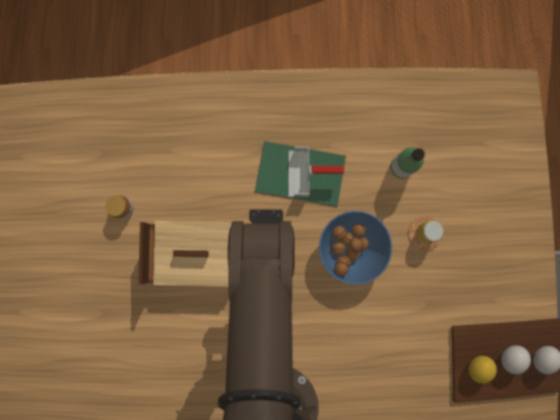

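```bash
python3 - <<'E'
from h import *
for cam in ("side","top"):
    P=np.load("last_%s.npz"%cam)["P"]; z=P[...,2]
    m=(z>.014)&(z<.06)&(P[...,0]>.15)&(P[...,0]<.85)&(abs(P[...,1])<.6)
    n,l,s,c=cv2.connectedComponentsWithStats(m.astype(np.uint8))
    for i in range(1,n):
        if s[i,4]>25: p=P[l==i]; print(cam,s[i,4],p.mean(0).round(3),(p.max(0)-p.min(0)).round(3))
E
```

```text
side 166 [ 0.181 -0.548  0.019] [0.06  0.093 0.009]
side 96 [ 0.48  -0.424  0.047] [0.054 0.042 0.033]
side 224 [ 0.666 -0.359  0.038] [0.068 0.038 0.046]
side 600 [ 0.447 -0.275  0.047] [0.172 0.132 0.042]
side 347 [ 0.443 -0.158  0.043] [0.17  0.07  0.045]
side 660 [ 0.66  -0.108  0.038] [0.134 0.056 0.046]
side 1387 [0.441 0.333 0.037] [0.16  0.01  0.046]
side 754 [0.57  0.445 0.037] [0.065 0.052 0.046]
top 51 [ 0.722 -0.096  0.038] [0.011 0.038 0.045]
top 41 [ 0.672 -0.113  0.036] [0.073 0.012 0.045]
top 106 [ 0.655 -0.362  0.037] [0.061 0.041 0.046]
top 68 [ 0.603 -0.098  0.04 ] [0.051 0.039 0.046]
top 177 [0.568 0.402 0.037] [0.065 0.049 0.045]
top 2563 [ 0.444 -0.237  0.039] [0.177 0.174 0.046]
top 98 [ 0.476 -0.423  0.037] [0.057 0.031 0.045]
top 659 [ 0.18  -0.553  0.021] [0.061 0.094 0.015]
```

No stray walnuts; everything is in place. Handing in.

```bash
python3 -c "
from cell import arm
print(arm.sign_off())"
```

```text
the job is handed in; nothing more can be done
None
```

I handed the job in at about 100 s: all nine walnuts I counted are in the bowl, the cover is back on the trough about 1 mm from its target position, the tin stands on its coaster, the scoop lies flat on its mat, and the honey and oil were not touched; the hand-in gave no verdict back.

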